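# Close up and scan in the guest tea tray

## Robot

A 7-joint arm with a two-finger parallel gripper is mounted at the origin on the work surface. World frame = base frame: x ahead of the robot, y to its left, z up, the work surface at z = 0. Lengths are in m, angles in rad, forces in N, time in s.
With the tool pointing down it reaches from about 0.425 to 1.025 m from the base axis. Payload 3.6 kg.
Tool frame: the origin (TCP) lies on the centre line of the jaws, within the pads' length; the fingertips stand 17 mm ahead of it and the grasp point (between the pads) lies 2 mm behind it (nose_length is the distance from the TCP to the fingertips, in m); z points along the fingers, y is the line along which they close (so a half turn about z gives the same grasp; the last joint's range is limited). The gripper opens to 85 mm and grips with 20 to 120 N. Pads are 22 mm wide; open, the fingers measure 114 mm over their backs; the gripper's body (76 mm by 85 mm) begins 54 mm behind the grasp point. The pads swing forward as they close: fully open they stand 13 mm farther back than shut.
Start: joints at [1.246, 0.591, 0.048, 1.609, -0.033, 0.943, -0.034], TCP at [0.166, -0.706, 0.248] pointing down, gripper open.
Joint ranges: [-2.69, 2.69], [-0.47, 2.24], [-1.27, 1.36], [0.19, 2.51], [-1.53, 4.68], [0.08, 2.07], [-3.09, 3.09]. Speed limits (rad/s): [2.57, 2.57, 3.14, 3.14, 3.14, 3.14, 3.14].

## Interface

Orientations are given as a unit quaternion [w, x, y, z].
In Python, from cell import get_obs, read_camera, camera_params, sign_off, regions_of, mark_of, nose_length gives the robot as it stands.
- The arm moves only by the tool step_arm, never from a script. Its argument "motion" is a list of rows, each a list of 5 numbers: the gripper's target within -1 to 1 (fully open at 1, half-way at 0, shut at -1), then the shift along the tool's x, y, z in mm, then the turn about the tool's z in rad. A call has exactly 10 rows; each row shifts and turns the commanded pose from where the row before left it, along the tool's axes as they then stand; what a row does not reach is not made up. A row lasts 1/10 s, in which the tool goes at most 50 mm and 8.59 degrees, less where a joint would pass 70% of its speed; a pose out of reach is approached as far as the arm can. A call is refused whole if a number of a shift passes 50 or a number of a turn 0.15, either way. A call with a gripper value outside its range is refused whole. The fingers move at their own pace and stop on an object; "grip_force" is the grip in N (left out, the last holds). Time passes only in rows, so rows that do not move let the fingers close, or fill a call up. It gives the time, the measured TCP pose, the force, the opening and the grip force at its end, in the units of the state.
- get_obs(): the state, without advancing time (a new reading comes with each control period).
- read_camera(name): name is "scene" or "top" or "wrist"; returns the picture (420x560x3 uint8, red, green, blue); there is no depth.
- camera_params(name): a dict with "intrinsics" (3x3 intrinsics, pixels), "R" (3x3) and "t" (3): a world point X has camera coordinates R X + t; the wrist camera has in their place "tool_from_camera" (4x4, takes a point from camera to tool coordinates, whose origin is the TCP and whose axes are the flange's). Camera axes: x right, y down, z forward; pixel columns grow to the right and rows downward; lengths in m; the calibration is good to about 2 mm. The wrist camera is an equidistant fisheye: a pixel r from the principal point sees the ray r / f radians off the axis. A picture is of the moment at which its call begins: read the wrist's pose just before it. camera_params takes no time and is no camera call.
- sign_off(): hands the job in; it is judged then, once.
Trained networks look in the newest picture that a camera, given by its name, has taken for a name from the list of things; names that differ only in an ending like _2 or _b are one class to them, and where a whole thing is asked for, a point or a joint stands for the part that bears it (a point fixed in the world has none). Each returns a list of dicts, best first, with "score" (0 to 1); they miss things now and then, are a little off and sometimes report something else, mostly with a low value. They report only what shows in the picture. A call takes as long as a camera call. They do not tell look-alikes from the thing itself.
- regions_of(camera, label): "pixels" (420x560 bool, what is visible of it) and "rect" ([left, top, right, bottom] as shares, 0 to 1, of the picture: columns of its width, rows of its height, round what is visible of it).
- mark_of(camera, label): "xy" ([column, row] as shares, 0 to 1, of the picture: columns of its width, rows of its height: a listed point, or the origin of a listed thing).
The state is a dict: "time_s": time; "joint_pos": joint angles; "joint_vel": joint speeds; "joint_torque": joint torques, N m; "eef_pos": TCP position; "tcp_rot": TCP orientation; "ft_force": force on the tool from outside, world axes, zero at the start; "torque": the same for the moment, N m; "width": finger opening in m; "finger_force": force on a finger pad.
Only numpy, scipy, OpenCV 4.12 (cv2) and the standard library are available. Lean on these libraries where they do the work, as an engineer would, in place of code of your own. Each camera call takes 0.05 s, during which the arm holds its last target. There are 200 camera calls.

## Task

Get the guest tea tray ready: stand all the tea tins on the table upright in a row in the oak tray, between its high closed end and the divider, and have the divider's slide knob lifted out of its wide rest notch and dropped fully into the notch that leaves room for exactly that many tins (two, three or four). Once the tray is filled and closed up, pick up the hand scanner, point its nose squarely at the middle of the bar code on the upright tag from about 10 cm away and hold it steady there for two seconds, then lay it back on its charging pad, right way up and lengthways along it. Leave the carafe, the tumbler and the books alone.

Things in the scene. Friction and masses are not known exactly. Their poses are not given: they have to be found in the camera images.
- tray: Fixed oak tray, 315 mm long (its y), 82 mm wide (x). Origin: mid-width, on the table plane. Floor top at z = 8 mm; long walls 20 mm high, 8 mm thick, inner faces at x = -33 and +33 mm. Closed end: the higher wall (30 mm) at -y, inner face at y = -140 mm; other end wall 20 mm high, inner face at y = 155 mm. Yaw differs by up to 0.15 rad.
- notch2 (a point): Notch for two tins in the tray's rear (+x) wall (brass): centre of its mouth, at tray x = 37 mm, y = -6 mm, 20 mm above the table; 14 mm wide, 12 mm deep. With the divider in it the room between closed end and divider is 130 mm long. The divider's rod (in line with the knob) drops in here.
- notch3 (a point): Notch for three tins in the tray's rear (+x) wall (brass): centre of its mouth, at tray x = 37 mm, y = 58 mm, 20 mm above the table; 14 mm wide, 12 mm deep. With the divider in it the room between closed end and divider is 194 mm long. The divider's rod (in line with the knob) drops in here.
- notch4 (a point): Notch for four tins in the tray's rear (+x) wall (brass): centre of its mouth, at tray x = 37 mm, y = 122 mm, 20 mm above the table; 14 mm wide, 12 mm deep. With the divider in it the room between closed end and divider is 258 mm long. The divider's rod (in line with the knob) drops in here.
- divider (a joint): Slide of the divider along the tray's +y, m. 0 = rod at tray y = -128 mm; it starts at 0 to 0.04, in the wide rest notch by the closed end; 0.122 / 0.186 / 0.250 = in the notch for two / three / four tins (3 mm play either way). It slides only while lifted 12 mm or more; light friction. It stays parallel to itself (guided).
- divider_lift (a joint): Height by which the divider is lifted, m: 0 fully down in a notch, about 0.012 when its rod rests on top of the rear wall between notches, 0.05 at most. It drops by its own weight (250 g) when released.
- divider_knob (a point): Mid-height of the divider's brass slide knob: upright cylinder 24 mm in diameter, 9 to 67 mm above the table when down (this point at 45 mm), behind the rear wall at tray x = 75 mm, tray y = -128 mm + divider; an 8 mm rod joins it to the plate through the notch. Grip from above, fingers closing along the tray's long side; on its tray side they would meet the tins.
- divider_plate (a point): Centre of the divider's oak plate, 60 mm wide (tray x), 8 mm thick (tray y), 58 mm tall from 9 mm above the table when down. Axes as the tray's.
- tin1_mid (a point): Centre of a round metal tea tin, 60 mm in diameter, 70 mm tall, about 160 g, upright on the table beyond the tray at the start; z is its axis. Always there. All tins are alike. Grip across the diameter from above; in the tray with fingers across its width, above the 20 mm walls (grip a little above half height).
- tin2_mid (a point): Centre of a round metal tea tin, 60 mm in diameter, 70 mm tall, about 160 g, upright on the table beyond the tray at the start; z is its axis. Absent in some starts (None). All tins are alike. Grip across the diameter from above; in the tray with fingers across its width, above the 20 mm walls (grip a little above half height).
- tin3_mid (a point): Centre of a round metal tea tin, 60 mm in diameter, 70 mm tall, about 160 g, upright on the table beyond the tray at the start; z is its axis. Absent in some starts (None). All tins are alike. Grip across the diameter from above; in the tray with fingers across its width, above the 20 mm walls (grip a little above half height).
- tin4_mid (a point): Centre of a round metal tea tin, 60 mm in diameter, 70 mm tall, about 160 g, upright on the table beyond the tray at the start; z is its axis. Absent in some starts (None). All tins are alike. Grip across the diameter from above; in the tray with fingers across its width, above the 20 mm walls (grip a little above half height).
- pad: Fixed flat charging pad, 190 mm (its x) by 70 mm (y), 6 mm thick, dark. Origin: centre of the underside. The scanner lies on it at the start, nose to +x.
- scanner_grip (a point): Grip point of the loose hand scanner: on its mid-line, half-way along its 150 mm length, 24 mm above its flat underside. x points to the nose, z up when it lies right way up. The handle there is 36 mm wide (y) and 44 mm high; the head (from 30 mm to 75 mm in x) is 52 mm wide and 46 mm high. About 200 g, balanced about 10 mm ahead of this point.
- scanner_nose (a point): Centre of the scanner's window at its nose, 75 mm ahead of the grip point, at the same height. It reads straight ahead along its +x.
- tag_code (a point): Centre of the bar code (about 54 mm wide, 34 mm high) on the upright face of a fixed oak tag stand, 72 mm above the table. The face (80 mm wide, 14 to 114 mm high) looks to this frame's -x, towards the robot's side; its foot sticks out 17 mm in front of the face.
- carafe: Bystander: glass carafe with brass stopper, 76 mm in diameter, 190 mm tall, origin at its foot.
- tumbler: Bystander: glass tumbler, 72 mm in diameter, 90 mm tall, origin at its foot.
- book_top: Bystander: upper of two books stacked on the table, 160 by 110 by 18 mm, lying on the lower one (170 by 120 by 24 mm), origin at its underside.
Things that resemble listed ones, but are neither listed nor needed, are in the scene too. Leave any black or pink look-alike of the part that bears tin2_mid alone.

How it is judged:
By the outcome, as a careful person would: the job done as asked, in the order asked, and still so for the second after the job is handed in, with the robot touching nothing.
Of tin2, tin3, tin4 only 1 to 3 are there at a start; the rules pass over those that are not, and their reading is None.
At some moment in a run one of tin1, tin2, tin3, tin4, scanner may be knocked a few centimetres aside while the robot is not near it.
It also fails if it takes over 210 s, if anything falls off the work surface, if the arm or the gripper's body presses on something with over 40 N, if the wrist force passes 120 N, or if a joint passes its speed limit or range.

## Working session

There is one attempt and no reset: what is moved stays moved. The work goes in short steps, Python scripts to look and compute and a tool call to move; the robot and the scene stay as the last step left them, time stands still between calls to the robot, and variables do not carry over. Pictures are saved under pics/ and viewed, at most 14 in all, crops included, and the job is handed in when it is done.

Besides the shell and the picture viewer there is one more tool, called after "Request:" in YAML: its name, and indented under it one key for each argument. step_arm: Moves the arm, as the interface text tells. Its arguments: {"type":"object","properties":{"motion":{"type":"array"},"grip_force":{"type":"number"}},"required":["motion"]}

```bash
ls; mkdir -p pics
python3 - <<'E'
from cell import *
import cv2, numpy as np
print(get_obs()['eef_pos'],get_obs()['tcp_rot'],nose_length() if callable(nose_length) else nose_length)
for c in ['scene','top']:
    im=read_camera(c); cv2.imwrite(f'pics/{c}0.png',im[:,:,::-1])
    p=camera_params(c); print(c,p)
    for l in ['tin1_mid','tray','notch2','notch4','divider_knob','pad','scanner_grip','scanner_nose','tag_code','carafe','tumbler','book_top']:
        print(l,[(round(d['score'],2),np.round(np.array(d['xy'])*[560,420],1).tolist()) for d in mark_of(c,l)])
print(camera_params('wrist'))
E
```

```text
pics
[ 0.16569332 -0.70498823  0.24713522] [-1.12661574e-03  9.93341192e-01  1.15204037e-01 -1.93275919e-04] 0.017
scene {'intrinsics': array([[487.6413447 ,   0.        , 276.63926924],
       [  0.        , 487.6413447 , 213.30166155],
       [  0.        ,   0.        ,   1.        ]]), 'R': array([[-0.67498186,  0.73774982, -0.01116661],
       [ 0.59668514,  0.53689159, -0.59641786],
       [-0.43401191, -0.40923418, -0.80259644]]), 't': array([ 0.40183155, -0.29489074,  1.61872192])}
tin1_mid [(0.86, [269.5, 254.2]), (0.72, [413.5, 330.5])]
tray [(0.83, [290.0, 194.1])]
notch2 [(0.8, [299.5, 208.5]), (0.8, [323.3, 217.2]), (0.56, [282.3, 196.5])]
notch4 [(0.8, [299.5, 208.5]), (0.8, [323.3, 217.2]), (0.56, [282.3, 196.5])]
divider_knob [(0.94, [245.8, 185.7]), (0.66, [363.3, 272.5])]
pad [(0.76, [373.4, 257.1]), (0.48, [271.0, 254.7])]
scanner_grip [(0.69, [375.1, 251.5])]
scanner_nose [(0.87, [364.1, 271.9]), (0.16, [320.6, 216.8])]
tag_code [(0.88, [326.6, 309.2])]
carafe [(0.82, [413.6, 329.5]), (0.58, [373.2, 254.9])]
tumbler [(0.7, [441.1, 293.8])]
book_top [(0.76, [193.8,
[... 902 characters left out ...]
8, 217.0])]
tag_code [(0.84, [178.7, 161.3])]
carafe [(0.63, [120.3, 209.6]), (0.25, [192.8, 249.3])]
tumbler [(0.61, [120.8, 253.1])]
book_top [(0.75, [452.3, 234.1])]
{'intrinsics': array([[325.1922621 ,   0.        , 277.56563217],
       [  0.        , 325.1922621 , 203.79361436],
       [  0.        ,   0.        ,   1.        ]]), 'tool_from_camera': array([[ 1.99155532e-04, -9.53057938e-01, -3.02787926e-01,
         7.68842359e-02],
       [ 9.99999913e-01,  3.00710450e-04, -2.88779568e-04,
        -3.56028825e-04],
       [ 3.66275153e-04, -3.02787842e-01,  9.53057915e-01,
        -1.24928355e-01],
       [ 0.00000000e+00,  0.00000000e+00,  0.00000000e+00,
         1.00000000e+00]])}
```

View pics/scene0.png

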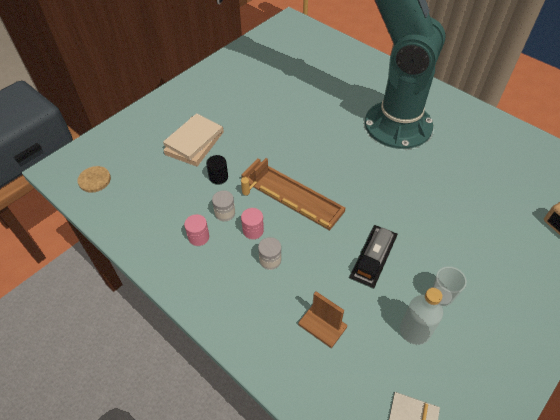

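View pics/top0.png

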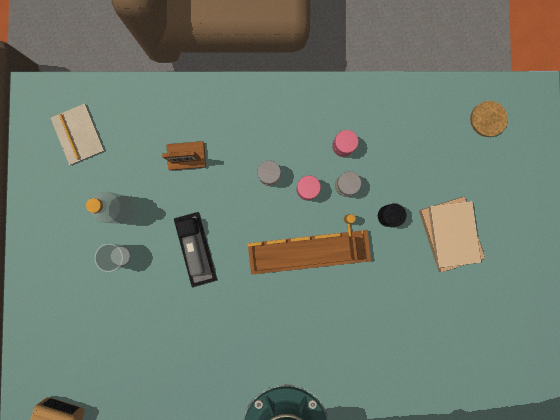

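The scene shows two steel-grey tins, at top-camera (269,174) and (348,184). The look-alikes are pink tins at (309,188) and (346,143), and a black one at (392,215). The knob is at (350,219), the tray notches run along (264–315, 240), the scanner is at (194,242) and the tag at (183,158). With only two grey tins, notch2 is the target.

```bash
cat > h.py <<'E'
from cell import *
import cv2, numpy as np
from scipy.spatial.transform import Rotation as Ro
def ray(c,uv):
    p=camera_params(c); K=p['intrinsics']
    if c!='wrist':
        d=p['R'].T@np.linalg.solve(K,[*uv,1]); return -p['R'].T@p['t'],d/np.linalg.norm(d)
    o=get_obs(); w,x,y,z=o['tcp_rot']; Rw=Ro.from_quat([x,y,z,w]).as_matrix(); T=p['tool_from_camera']
    v=(np.array(uv)-K[:2,2])/K[0,0]; r=np.hypot(*v); d=np.array([*(np.sin(r)*v/max(r,1e-9)),np.cos(r)])
    return Rw@T[:3,3]+o['eef_pos'], Rw@T[:3,:3]@d
def onz(c,uv,z):
    o,d=ray(c,uv); return o+d*(z-o[2])/d[2]
def tri(uvs):
    A=np.zeros((3,3));b=np.zeros(3);R=[ray(c,u) for c,u in uvs]
    for o,d in R: P=np.eye(3)-np.outer(d,d);A+=P;b+=P@o
    X=np.linalg.solve(A,b); return X,[round(1e3*np.linalg.norm((np.eye(3)-np.outer(d,d))@(X-o)),1) for o,d in R]
def yaw():
    w,x,y,z=get_obs()['tcp_rot']; M=Ro.from_quat([x,y,z,w]).as_matrix(); return np.arctan2(M[1,0],M[0,0])
def go(P,yw=None):  # shift in tool axes (mm) and turn about tool z
    o=get_obs();a=yaw();w,x,y,z=o['tcp_rot'];M=Ro.from_quat([x,y,z,w]).as_matrix()
    d=(np.array(P)-o['eef_pos'])*1e3
    turn=0 if yw is None else -((yw-a+np.pi)%(2*np.pi)-np.pi)
    print('tool now',np.round(o['eef_pos'],4),'yaw',round(a,3),'t',o['time_s'],'shift',np.round(M.T@d,1),'turn',round(turn,3),'q',np.round(o['joint_pos'],2),'F',np.round(o['ft_force'],1),'w',round(o['width'],4))
E
cat > m0.py <<'E'
from h import *
S={'n2':((323.3-0,217.2),(264.4,243.4),.02),'n3':((299.5,208.5),(290,239.9),.02),'n4':((282.3,196.5),(315.1,234.4),.02),
'knob':((245.8,185.7),None,.045),'grip':((375.1,251.5),(193.7,241.7),.03),'nose':((364.1,271.9),(183.8,217),.03),'tag':((326.6,309.2),(178.7,161.3),.072),
'tinA':((269.5,254.2),(270,176.3),.035),'carafe':((413.6,329.5),(120.3,209.6),0),'tumb':((441.1,293.8),(120.8,253.1),0)}
for k,(s,t,z) in S.items():
    print(k,np.round(onz('scene',s,z),3), np.round(onz('top',t,z),3) if t else '', *( [np.round(tri([('scene',s),('top',t)])[0],3),tri([('scene',s),('top',t)])[1]] if t else []))
for n,u in {'A':(269,173),'B':(348,184),'P1':(309,188),'P2':(346,143),'Bk':(392,215)}.items(): print(n,np.round(onz('top',u,.07),3))
print('knobtop',onz('top',(350,219),.067))
for n,u in {'c_fr':(371,261),'c_rr':(368,232),'o_rl':(248,243),'o_fl':(251,273)}.items(): print(n,np.round(onz('top',u,.025),3))
im=cv2.imread('pics/top0.png')[120:285,160:420]; cv2.imwrite('pics/crop0.png',cv2.resize(im,None,fx=3,fy=3,interpolation=cv2.INTER_CUBIC)[:, :780])
read_camera('top')
for l in ['tin1_mid','divider_plate','scanner_grip','pad']:
    for r in regions_of('top',l):
        m=r['pixels']; v,u=np.nonzero(m); print(l,round(r['score'],2),m.sum(),u.mean().round(1),v.mean().round(1),np.round(np.array(r['rect'])*[560,420,560,420]))
        if l in('pad','scanner_grip'): print(cv2.minAreaRect(np.c_[u,v].astype(np.float32)))
E
python3 m0.py
```

```text
n2 [0.473 0.066 0.02 ] [0.484 0.055 0.02 ] [0.479 0.061 0.022] [np.float64(7.6), np.float64(7.6)]
n3 [ 0.495 -0.004  0.02 ] [ 0.493 -0.012  0.02 ] [ 0.491 -0.01   0.011] [np.float64(2.8), np.float64(2.8)]
n4 [ 0.495 -0.069  0.02 ] [ 0.507 -0.078  0.02 ] [ 0.503 -0.072  0.026] [np.float64(7.2), np.float64(7.2)]
knob [ 0.55  -0.161  0.045] 
grip [0.475 0.243 0.03 ] [0.489 0.239 0.03 ] [0.486 0.242 0.041] [np.float64(5.6), np.float64(5.6)]
nose [0.544 0.258 0.03 ] [0.553 0.266 0.03 ] [0.553 0.262 0.046] [np.float64(0.2), np.float64(0.2)]
tag [0.707 0.263 0.072] [0.693 0.271 0.072] [0.699 0.267 0.065] [np.float64(7.8), np.float64(7.8)]
tinA [0.67  0.044 0.035] [0.659 0.04  0.035] [0.662 0.039 0.02 ] [np.float64(2.2), np.float64(2.2)]
carafe [0.577 0.436 0.   ] [0.574 0.442 0.   ] [0.576 0.439 0.002] [np.float64(3.2), np.float64(3.2)]
tumb [0.448 0.435 0.   ] [0.458 0.439 0.   ] [0.458 0.435 0.015] [np.float64(1.2), np.float64(1.2)]
A [0.663 0.042 0.07 ]
B [ 0.635 -0.158  0.07 ]
P1 [ 0.625 -0.059  0.07 ]
P2 [ 0.74  -0.154  0.07 ]
Bk [ 0.556 -0.268  0.07 ]
knobtop [ 0.54643164 -0.1627355   0.067     ]
c_fr [ 0.438 -0.223  0.025]
c_rr [ 0.513 -0.216  0.025]
o_rl [0.485 0.098 0.025]
o_fl [0.407 0.09  0.025]
tin1_mid 0.96 464 268.9 172.8 [259. 162. 283. 186.]
tin1_mid 0.71 3829 310.4 250.9 [250. 213. 369. 276.]
divider_plate 0.49 270 351.1 235.8 [342. 212. 356. 262.]
divider_plate 0.31 948 191.2 245.2 [176. 215. 206. 276.]
scanner_grip 0.75 1014 190.7 244.8 [175. 216. 205. 275.]
((192.37342834472656, 246.0680694580078), (58.5130615234375, 21.8524169921875), 72.0308609008789)
scanner_grip 0.47 483 347.9 184.0 [334. 171. 362. 198.]
((348.0000305175781, 184.50001525878906), (21.92030906677246, 26.16295051574707), 45.0)
pad 0.83 777 201.3 256.2 [178. 216. 215. 286.]
((195.17306518554688, 249.13461303710938), (71.04169464111328, 26.75026512145996), 74.74488067626953)
```

View pics/crop0.png

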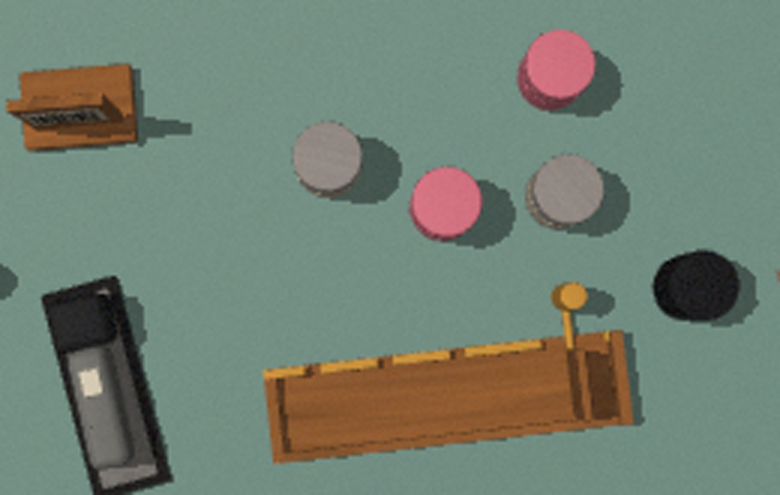

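The crop confirms two plain steel tins, A at crop (327,157) and B at (567,190). They are flanked by pink and black look-alikes, which I leave alone. The notch gaps are at crop (312,370), (383,360) and (457,352), and the last of these, nearest the closed end, is notch2. The divider sits in the wide rest notch on the right. I'm moving to above the knob.

Request:
step_arm:
  motion:
    - [1, 35, -31.5, 4, 0]
    - [1, 35, -31.5, 4, 0]
    - [1, 35, -31.5, 4, 0]
    - [1, 35, -31.5, 4, 0]
    - [1, 35, -31.5, 4, 0]
    - [1, 35, -31.5, 4, 0]
    - [1, 35, -31.5, 4, 0]
    - [1, 35, -31.5, 4, 0]
    - [1, 35, -31.5, 4, 0]
    - [1, 35, -31.5, 4, 0]

```text
time_s: 2.55
eef_pos: [0.4356, -0.3177, 0.2085]
tcp_rot: [0.0, 0.993, 0.115, 0.0]
ft_force: [-0.4, 0.5, 0.1]
width: 0.0857
finger_force: 0.0
```

Request:
step_arm:
  motion:
    - [1, 35, -31.5, 6, 0]
    - [1, 35, -31.5, 6, 0]
    - [1, 35, -31.5, 6, 0]
    - [1, 35, -31.5, 6, 0]
    - [1, 0, 0, 10, 0.13]
    - [1, 0, 0, 10, 0]
    - [1, 0, 0, 0, 0]
    - [1, 0, 0, 0, 0]
    - [1, 0, 0, 0, 0]
    - [1, 0, 0, 0, 0]

```text
time_s: 3.55
eef_pos: [0.5417, -0.1656, 0.1648]
tcp_rot: [0.0, 0.999, 0.05, 0.0]
ft_force: [0.2, 0.4, 0.3]
width: 0.0855
finger_force: 0.0
```

```bash
cat > w.py <<'E'
from h import *
import sys
def look(name):
    im=read_camera('wrist'); cv2.imwrite(f'pics/{name}.png',im[:,:,::-1]); return im
def marks(c,l,z=None):
    for d in mark_of(c,l):
        uv=np.array(d['xy'])*[560,420]; print(l,round(d['score'],2),uv.round(1),np.round(onz(c,uv,z),4) if z is not None else '')
E
python3 - <<'E'
from w import *
go([.548,-.161,.16],.1); look('k1')
marks('wrist','divider_knob',.045);marks('wrist','notch2',.02);marks('wrist','tin1_mid',.035);marks('wrist','divider_plate',.038)
E
```

```text
tool now [ 0.5417 -0.1656  0.1648] yaw 0.099 t 3.55 shift [ 6.7 -3.9  4.8] turn -0.001 q [ 0.19  0.51  0.04  2.04 -0.03  0.6  -1.22] F [0.2 0.4 0.3] w 0.0855
divider_knob 0.71 [281.7 192.8] [ 0.5504 -0.1672  0.045 ]
notch2 0.89 [112.4 226.2] [ 0.4941 -0.0069  0.02  ]
notch2 0.87 [ 66.3 228.9] [0.4835 0.0525 0.02  ]
notch2 0.61 [173.8 227.3] [ 0.501  -0.0723  0.02  ]
tin1_mid 0.68 [64.5 43.6] [0.6679 0.0392 0.035 ]
divider_plate 0.77 [279.4 271. ] [ 0.4773 -0.1724  0.038 ]
```

View pics/k1.png

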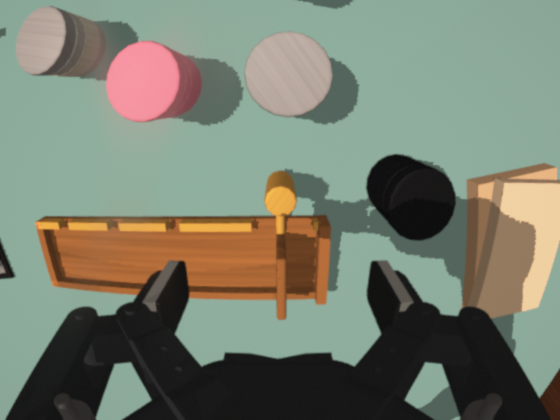

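Wrist view: the knob head is at (281,195), tin B at (288,73), pink at (155,82), black at (410,195), and the tray rear edge runs along row ~220.

Run:
```python
from w import *
for n,u,z in [('knobtop',(280,198),.067),('rl',(38,218),.02),('rr',(329,217),.03),('fr',(326,303),.03),('fl',(54,290),.02),('B',(288,73),.07),('A',(47,42),.07),('Bk',(421,200),.07),('P1',(145,82),.07)]:
    print(n,np.round(onz('wrist',u,z),4))
for n,u,z in [('rl',(160+265/3,120+373/3),.02),('rr',(160+620/3,120+332/3),.03),('fr',(160+633/3,120+424/3),.03),('fl',(160+274/3,120+462/3),.02),('knob',(160+571/3,120+296/3),.067)]: print('top',n,np.round(onz('top',u,z),4))
```

```text
knobtop [ 0.5526 -0.1649  0.067 ]
rl [0.4908 0.0931 0.02  ]
rr [ 0.5291 -0.2098  0.03  ]
fr [ 0.4409 -0.2216  0.03  ]
fl [0.3989 0.0897 0.02  ]
B [ 0.6399 -0.1613  0.07  ]
A [0.6644 0.0317 0.07  ]
Bk [ 0.563  -0.2709  0.07  ]
P1 [ 0.6285 -0.0625  0.07  ]
top rl [0.4813 0.0974 0.02  ]
top rr [ 0.5168 -0.2117  0.03  ]
top fr [ 0.4372 -0.2221  0.03  ]
top fl [0.4039 0.0894 0.02  ]
top knob [ 0.5473 -0.1636  0.067 ]
```

Request:
step_arm:
  motion:
    - [0.1, 3, 0, 10, 0]
    - [0.1, 3, -1, 15, 0]
    - [0.1, 0, 0, 15, 0]
    - [0.1, 0, 0, 15, 0]
    - [0.1, 0, 0, 15, 0]
    - [0.1, 0, 0, 15, 0]
    - [0.1, 0, 0, 15, 0]
    - [0.1, 0, 0, 14, 0]
    - [0.1, 0, 0, 0, 0]
    - [0.1, 0, 0, 0, 0]

```text
time_s: 4.8
eef_pos: [0.5477, -0.1628, 0.0499]
tcp_rot: [-0.0, 0.999, 0.05, -0.0]
ft_force: [0.9, 0.6, -0.1]
width: 0.047
finger_force: 0.0
```

Run:
```python
from w import *
go([.548,-.1642,.05],.105); im=look('k2'); cv2.imwrite('pics/k2c.png',im[120:420,100:460,::-1])
```

```text
tool now [ 0.5477 -0.1628  0.0499] yaw 0.101 t 4.8 shift [ 0.2  1.4 -0.1] turn -0.004 q [ 0.19  0.7   0.02  2.07 -0.04  0.38 -1.23] F [ 0.9  0.6 -0.1] w 0.047
```

View pics/k2c.png

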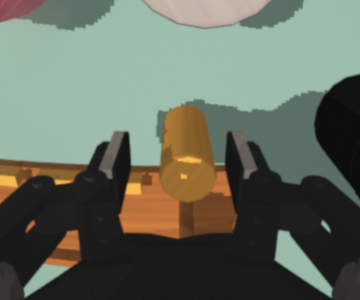

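Request:
step_arm:
  motion:
    - [-1, 0, 2, 0, 0]
    - [-1, 0, 0, 0, 0]
    - [-1, 0, 0, 0, 0]
    - [-1, 0, 0, 0, 0]
    - [-1, 0, 0, 0, 0]
    - [-1, 0, 0, 0, 0]
    - [-1, 0, 0, -6, 0]
    - [-1, 0, 0, -8, 0]
    - [-1, 0, 0, -10, 0]
    - [-1, 0, 0, 0, 0]
  grip_force: 50

```text
time_s: 5.85
eef_pos: [0.5486, -0.1647, 0.0757]
tcp_rot: [0.0, 0.999, 0.05, 0.001]
ft_force: [1.2, -0.5, -2.9]
width: 0.0226
finger_force: 49.1
```

Run:
```python
from w import *
go([.548,-.1642,.05],.105); look('k3')
marks('wrist','divider_knob',.069);marks('wrist','notch2',.02);marks('wrist','divider_plate',.062)
read_camera('scene');marks('scene','divider_knob',.069)
```

```text
tool now [ 0.5486 -0.1647  0.0757] yaw 0.101 t 5.85 shift [-0.6 -0.5 25.7] turn -0.004 q [ 0.2   0.65  0.02  2.06 -0.04  0.42 -1.22] F [ 1.2 -0.5 -2.9] w 0.0226
divider_knob 0.7 [278.  273.4] [ 0.5502 -0.1644  0.069 ]
notch2 0.87 [ 14.2 274. ] [0.4839 0.0526 0.02  ]
notch2 0.86 [135.5 282.4] [ 0.5018 -0.0706  0.02  ]
notch2 0.84 [ 67.  277.7] [ 0.4939 -0.0099  0.02  ]
divider_knob 0.68 [247.3 181. ] [ 0.5486 -0.155   0.069 ]
```

Request:
step_arm:
  motion:
    - [-1, 0, -8, 0, 0]
    - [-1, 0, -15, 0, 0]
    - [-1, 0, -15, 0, 0]
    - [-1, 0, -15, 0, 0]
    - [-1, -1, -15, 0, 0]
    - [-1, 0, -15, 0, 0]
    - [-1, 0, -10, 0, 0]
    - [-1, 0, -5, 0, 0]
    - [-1, 0, 0, 5, 0]
    - [-1, 0, 0, 3, 0]

```text
time_s: 7.15
eef_pos: [0.5377, -0.0674, 0.0661]
tcp_rot: [0.0, 0.999, 0.05, 0.001]
ft_force: [5.5, 0.2, -2.7]
width: 0.0223
finger_force: 49.2
```

Request:
step_arm:
  motion:
    - [-1, 0, 0, 2, 0]
    - [-1, 0, 0, 2, 0]
    - [-1, 0, 0, 2, 0]
    - [-1, 0, 0, 2, 0]
    - [-1, 0, 0, 1, 0]
    - [-1, 0, 0, 1, 0]
    - [-1, 0, 0, 1, 0]
    - [-1, 0, 0, 1, 0]
    - [-1, 0, 0, 0, 0]
    - [-1, 0, 0, 0, 0]

```text
time_s: 8.15
eef_pos: [0.5378, -0.068, 0.0541]
tcp_rot: [0.0, 0.999, 0.05, 0.001]
ft_force: [4.5, 1.3, -2.5]
width: 0.0228
finger_force: 49.2
```

Request:
step_arm:
  motion:
    - [-1, 0, 0, 1, 0]
    - [-1, 0, 0, 1, 0]
    - [-1, 0, 0, 1, 0]
    - [-1, 0, 0, 1, 0]
    - [-1, 0, 0, 0, 0]
    - [0.1, 0, 0, 0, 0]
    - [0.1, 0, 0, 0, 0]
    - [0.1, 0, 0, 0, 0]
    - [0.1, 0, 0, 0, 0]
    - [0.1, 0, 0, 0, 0]

```text
time_s: 9.15
eef_pos: [0.5364, -0.0674, 0.05]
tcp_rot: [-0.0, 0.999, 0.05, -0.001]
ft_force: [-0.1, -0.2, 0.5]
width: 0.0469
finger_force: 0.0
```

Request:
step_arm:
  motion:
    - [0.1, 0, 0, -20, 0]
    - [0.1, 0, 0, -40, 0]
    - [0.1, 0, 0, -40, 0]
    - [0.1, 0, 0, -40, 0]
    - [1, 0, 0, -10, 0]
    - [1, 0, 0, 0, 0]
    - [1, 0, 0, 0, 0]
    - [1, 0, 0, 0, 0]
    - [1, 0, 0, 0, 0]
    - [1, 0, 0, 0, 0]

```text
time_s: 10.15
eef_pos: [0.5365, -0.0673, 0.1991]
tcp_rot: [-0.0, 0.999, 0.05, -0.001]
ft_force: [-0.4, 0.1, -0.3]
width: 0.0856
finger_force: 0.0
```

Run:
```python
from w import *
go([.548,-.1642,.05],.105); look('k4')
marks('wrist','divider_knob',.045);marks('wrist','notch2',.02);marks('wrist','divider_plate',.038);marks('wrist','tin1_mid',.035)
for r in regions_of('wrist','tin1_mid'): 
    v,u=np.nonzero(r['pixels']);print(r['score'],len(u),u.mean(),v.mean(),np.array(r['rect'])*[560,420,560,420])
read_camera('top')
for r in regions_of('top','tin1_mid'): 
    v,u=np.nonzero(r['pixels']);print(r['score'],len(u),u.mean(),v.mean(),np.array(r['rect'])*[560,420,560,420])
```

```text
tool now [ 0.5365 -0.0673  0.1991] yaw 0.101 t 10.15 shift [  2.   97.6 149.1] turn -0.004 q [-0.02  0.43  0.07  2.07 -0.05  0.65 -1.38] F [-0.4  0.1 -0.3] w 0.0856
divider_knob 0.82 [279.6 190.7] [ 0.5371 -0.0688  0.045 ]
notch2 0.87 [215.5 221.1] [ 0.4922 -0.0083  0.02  ]
notch2 0.82 [279.5 218.2] [ 0.5021 -0.0725  0.02  ]
notch2 0.7 [160.8 221.3] [0.4854 0.0508 0.02  ]
divider_plate 0.9 [277.2 259.9] [ 0.4647 -0.0739  0.038 ]
divider_plate 0.74 [395.2  90.6] [ 0.6401 -0.1632  0.038 ]
tin1_mid 0.75 [172.   36.2] [0.6701 0.0422 0.035 ]
0.55 4650 168.31655913978494 35.35032258064516 [130.2     1.806 211.512  74.508]
0.77 441 268.87981859410434 173.01360544217687 [261.408 161.112 281.288 186.816]
```

View pics/k4.png

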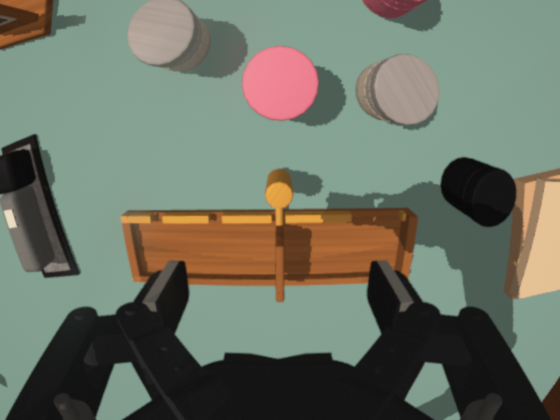

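The divider is down in notch2: the knob is at (279,190) and the plate crosses the tray at column 278. Grey tin B is at (405,90) and A at (162,32). I'm turning the gripper across the tray and going to tin B.

Request:
step_arm:
  motion:
    - [1, 0, 0, 0, -0.145]
    - [1, 0, 0, 0, -0.145]
    - [1, 0, 0, 0, -0.145]
    - [1, 0, 0, 0, -0.145]
    - [1, 0, 0, 0, -0.145]
    - [1, 0, 0, 0, -0.145]
    - [1, 0, 0, 0, -0.145]
    - [1, 0, 0, 0, -0.145]
    - [1, 0, 0, 0, -0.145]
    - [1, 0, 0, 0, -0.145]

```text
time_s: 11.55
eef_pos: [0.5372, -0.0675, 0.2004]
tcp_rot: [0.0, 0.712, 0.702, 0.0]
ft_force: [0.6, -0.1, -0.2]
width: 0.0853
finger_force: 0.0
```

Run:
```python
from w import *
# k4 pose for its rays
import h
obs=dict(get_obs()); P4=np.array([.5365,-.0673,.1991])
h.get_obs=lambda:{**obs,'eef_pos':P4,'tcp_rot':[0,np.cos(.0505),np.sin(.0505),0]}
for n,u in [('B',(405,90)),('A',(162,33)),('P1',(281,82))]: print(n,np.round(onz('wrist',u,.07),4))
h.get_obs=get_obs
go([.637,-.160,.16],1.675)
```

```text
B [ 0.6396 -0.1593  0.07  ]
A [0.6662 0.0391 0.07  ]
P1 [ 0.631  -0.0597  0.07  ]
tool now [ 0.5372 -0.0675  0.2004] yaw 1.557 t 11.55 shift [-91.  101.1  40.4] turn -0.118 q [ 0.29  0.44 -0.32  2.05  0.22  0.68 -0.2 ] F [ 0.6 -0.1 -0.2] w 0.0853
```

Request:
step_arm:
  motion:
    - [1, -22, 25, 5, 0]
    - [1, -23, 25, 10, 0]
    - [1, -23, 25, 15, 0]
    - [1, -23, 27, 20, 0]
    - [1, 0, 0, 0, -0.118]
    - [1, 0, 0, 0, 0]
    - [1, 0, 0, 0, 0]
    - [1, 0, 0, 0, 0]
    - [1, 0, 0, 0, 0]
    - [1, 0, 0, 0, 0]

```text
time_s: 12.55
eef_pos: [0.6373, -0.1599, 0.1509]
tcp_rot: [0.0, 0.672, 0.741, 0.0]
ft_force: [0.1, 0.1, -0.6]
width: 0.0854
finger_force: 0.0
```

Run:
```python
from w import *
go([.638,-.160,.042],1.675); im=look('b1'); 
g=cv2.medianBlur(cv2.cvtColor(im,cv2.COLOR_RGB2GRAY),5)
for r in regions_of('wrist','tin1_mid'):
    v,u=np.nonzero(r['pixels']);print(round(r['score'],2),len(u),u.mean(),v.mean(),np.array(r['rect'])*[560,420,560,420],np.round(onz('wrist',(u.mean(),v.mean()),.07),4))
marks('wrist','tin1_mid',.035)
```

```text
tool now [ 0.6373 -0.1599  0.1509] yaw 1.669 t 12.55 shift [ -0.2   0.6 108.9] turn -0.006 q [ 0.39  0.64 -0.32  1.83  0.29  0.72  0.02] F [ 0.1  0.1 -0.6] w 0.0854
0.38 47 341.29787234042556 0.7021276595744681 [330.512   0.    349.496   4.494] [ 0.6623 -0.01    0.07  ]
```

View pics/b1.png

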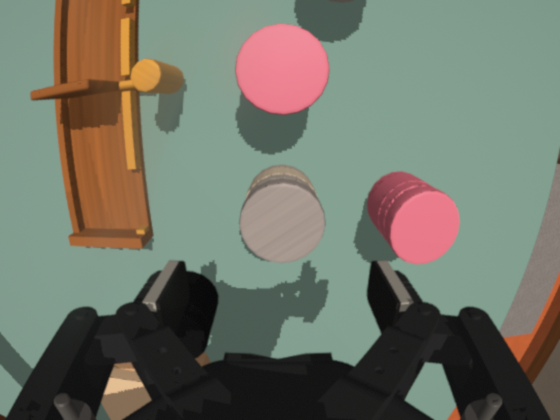

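Grey tin B is centred at (282,219) between the jaws. Pink P2 is at (415,215), just clear of the right finger.

Run:
```python
from w import *
X=onz('wrist',(282,219),.07);print(X); go([X[0],X[1],.042],1.675)
X=onz('wrist',(420,219),.07);print(X)
```

```text
[ 0.63952948 -0.1581937   0.07      ]
tool now [ 0.6373 -0.1602  0.1506] yaw 1.669 t 12.7 shift [  1.8   2.4 108.6] turn -0.006 q [ 0.39  0.64 -0.32  1.83  0.29  0.72  0.02] F [ 0.3  0.4 -0.5] w 0.0854
[ 0.73881107 -0.14915087  0.07      ]
```

Request:
step_arm:
  motion:
    - [0.8, 2, 2, 10, 0]
    - [0.8, 0, 0, 14, 0]
    - [0.8, 0, 0, 14, 0]
    - [0.8, 0, 0, 14, 0]
    - [0.8, 0, 0, 14, 0]
    - [0.8, 0, 0, 14, 0]
    - [0.8, 0, 0, 14, 0]
    - [0.8, 0, 0, 14, 0]
    - [0.8, 0, 0, 0, 0]
    - [-1, 0, 0, 0, 0]
  grip_force: 35

```text
time_s: 13.7
eef_pos: [0.6391, -0.1581, 0.0419]
tcp_rot: [-0.0, 0.672, 0.741, -0.0]
ft_force: [0.9, -0.3, 1.0]
width: 0.0647
finger_force: 0.0
```

Request:
step_arm:
  motion:
    - [-1, 0, 0, 0, 0]
    - [-1, 0, 0, 0, 0]
    - [-1, 0, 0, 0, 0]
    - [-1, 0, 0, 0, 0]
    - [-1, 0, 0, -10, 0]
    - [-1, 0, 0, -20, 0]
    - [-1, 0, 0, -30, 0]
    - [-1, 0, 0, -30, 0]
    - [-1, 0, 0, -10, 0]
    - [-1, 0, 0, 0, 0]

```text
time_s: 14.7
eef_pos: [0.6404, -0.1584, 0.1444]
tcp_rot: [0.002, 0.672, 0.741, 0.001]
ft_force: [0.4, 0.5, -2.2]
width: 0.0591
finger_force: 38.3
```

Run:
```python
from w import *
go([.473,-.1767,.14],1.675)
```

```text
tool now [ 0.6404 -0.1584  0.1444] yaw 1.669 t 14.7 shift [  -1.8 -168.4    3.7] turn -0.006 q [ 0.39  0.65 -0.32  1.83  0.29  0.71  0.01] F [ 0.4  0.5 -2.2] w 0.0591
```

Request:
step_arm:
  motion:
    - [-1, -1, -15, 0, 0]
    - [-1, -1, -25, 0, 0]
    - [-1, 0, -30, 0, 0]
    - [-1, 0, -30, 0, 0]
    - [-1, 0, -30, 0, 0]
    - [-1, 0, -24, 5, 0]
    - [-1, 0, -14, 10, -0.006]
    - [-1, 0, 0, 5, 0]
    - [-1, 0, 0, 0, 0]
    - [-1, 0, 0, 0, 0]

```text
time_s: 15.7
eef_pos: [0.4737, -0.1763, 0.1221]
tcp_rot: [0.0, 0.669, 0.743, 0.001]
ft_force: [-0.1, -0.2, -1.6]
width: 0.0592
finger_force: 38.4
```

Request:
step_arm:
  motion:
    - [-1, 0, 0, 5, 0]
    - [-1, 0, 0, 10, 0]
    - [-1, 0, 0, 10, 0]
    - [-1, 0, 0, 6, 0]
    - [-1, 0, 0, 0, 0]
    - [-1, 0, 0, 0, 0]
    - [-1, 0, 0, 0, 0]
    - [-1, 0, 0, 0, 0]
    - [-1, 0, 0, 0, 0]
    - [-1, 0, 0, 0, 0]

```text
time_s: 16.7
eef_pos: [0.4722, -0.1767, 0.0915]
tcp_rot: [0.0, 0.669, 0.743, 0.0]
ft_force: [-0.1, -0.0, -2.5]
width: 0.0595
finger_force: 38.4
```

Run:
```python
from w import *
im=look('t1');go([.473,-.1767,.05],1.675); marks('wrist','divider_plate',.038);marks('wrist','divider_knob',.045);marks('wrist','tray',0)
```

```text
tool now [ 0.4722 -0.1767  0.0915] yaw 1.675 t 16.75 shift [-0.1  0.8 41.5] turn -0.0 q [ 0.46  0.58 -0.26  2.2   0.37  0.4   0.  ] F [-0.2  0.7 -1.9] w 0.0593
divider_plate 0.97 [281.8  63.6] [ 0.4635 -0.0771  0.038 ]
divider_plate 0.37 [280.8  60.8] [ 0.4628 -0.0756  0.038 ]
divider_knob 0.68 [418.8  69. ] [ 0.5381 -0.0683  0.045 ]
tray 0.78 [282.1  59.8] [ 0.4633 -0.0698  0.    ]
```

View pics/t1.png

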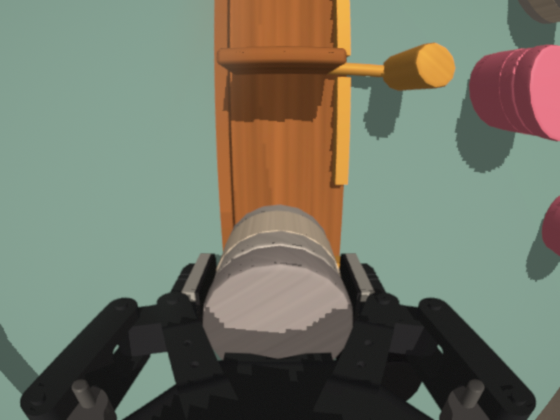

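The tin hangs above the tray near the closed end, at (280,300). The plate is at (281,60), and the long walls' outer edges are near columns 221 and 346.

Run:
```python
from w import *
from h import Ro
im=cv2.imread('pics/t1.png'); 
o=get_obs()
O=np.array([.462,-.0693])
def tr(X,th=.105):
    d=X[:2]-O; return np.round(1e3*np.array([np.cos(th)*d[0]+np.sin(th)*d[1],-np.sin(th)*d[0]+np.cos(th)*d[1]]),1)
for row in (100,130,160,180):
    hsv=cv2.cvtColor(im,cv2.COLOR_BGR2HSV)[row]; m=np.nonzero((hsv[:,0]<30)&(hsv[:,1]>100))[0]; m=m[(m>190)&(m<375)]
    print(row,m.min(),m.max(),tr(onz('wrist',(m.min(),row),.02)),tr(onz('wrist',(m.max(),row),.02)))
print('plate top near edge L,R',tr(onz('wrist',(218,52),.067)),tr(onz('wrist',(346,54),.067)),'TCP',tr(o['eef_pos']))
```

```text
100 215 349 [-39.3 -26.9] [ 41.3 -26.8]
130 216 349 [-39.1 -45.3] [ 41.8 -45.2]
160 217 348 [-39.2 -64. ] [ 41.9 -63.9]
180 218 347 [-39.1 -76.7] [ 41.9 -76.7]
plate top near edge L,R [-28.7  -5.3] [29.4 -6. ] TCP [  -1.2 -107.8]
```

Request:
step_arm:
  motion:
    - [-1, 0, 1.8, 5, 0]
    - [-1, 0, 0, 8, 0]
    - [-1, 0, 0, 8, 0]
    - [-1, 0, 0, 6, 0]
    - [-1, 0, 0, 4, 0]
    - [-1, 0, 0, 3, 0]
    - [-1, 0, 0, 2, 0]
    - [-1, 0, 0, 2, 0]
    - [-1, 0, 0, 2, 0]
    - [-1, 0, 0, 0, 0]

```text
time_s: 17.9
eef_pos: [0.4735, -0.1666, 0.0522]
tcp_rot: [-0.003, 0.666, 0.746, 0.003]
ft_force: [-5.8, 20.1, 22.5]
width: 0.0593
finger_force: 42.0
```

Run:
```python
from w import *
im=look('t2');go([.473,-.1767,.05],1.675)
s=read_camera('scene'); c=cv2.resize(s[140:250,200:380,::-1],None,fx=3,fy=3,interpolation=cv2.INTER_CUBIC)
cv2.imwrite('pics/t2s.png',np.hstack([c,cv2.resize(im[:,:,::-1],(440,330))])[:, :980][:, :])
a=cv2.imread('pics/t2s.png');cv2.imwrite('pics/t2s.png',cv2.resize(a,(800,int(a.shape[0]*800/a.shape[1]))))
```

```text
tool now [ 0.4735 -0.1666  0.0522] yaw 1.684 t 17.95 shift [-10.   -1.6   2.1] turn 0.009 q [ 0.41  0.65 -0.21  2.22  0.4   0.31 -0.03] F [-2.8 20.9 22.2] w 0.0595
```

View pics/t2s.png

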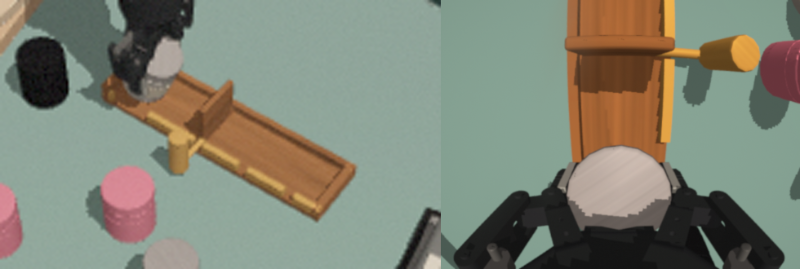

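Request:
step_arm:
  motion:
    - [-1, 0, 0, -5, 0]
    - [-1, 0, 0, -10, 0]
    - [-1, 0, 0, -10, 0]
    - [-1, 0, 0, -10, 0]
    - [-1, 0, 0, -10, 0]
    - [-1, 10, 0, 0, 0]
    - [-1, 0, 0, 0, 0]
    - [-1, 0, 0, 0, 0]
    - [-1, 0, 0, 0, 0]
    - [-1, 0, 0, 0, 0]

```text
time_s: 19.0
eef_pos: [0.4727, -0.1665, 0.0959]
tcp_rot: [-0.0, 0.669, 0.743, -0.0]
ft_force: [0.4, -0.6, -2.5]
width: 0.0592
finger_force: 40.0
```

Run:
```python
from w import *
im=look('t3');go([.473,-.1767,.05],1.675)
s=read_camera('scene'); c=cv2.resize(s[140:240,215:335,::-1],None,fx=4,fy=4,interpolation=cv2.INTER_CUBIC)
b=cv2.resize(im[:,:,::-1],(533,400)); cv2.imwrite('pics/t3s.png',np.hstack([c,b])[:, :]); a=np.hstack([c,b]); cv2.imwrite('pics/t3s.png',cv2.resize(a,(800,316)))
```

```text
tool now [ 0.4727 -0.1666  0.096 ] yaw 1.675 t 19.05 shift [-10.1  -0.7  46. ] turn -0.0 q [ 0.44  0.57 -0.26  2.2   0.37  0.4  -0.01] F [ 0.5 -0.  -1.6] w 0.0597
```

View pics/t3s.png

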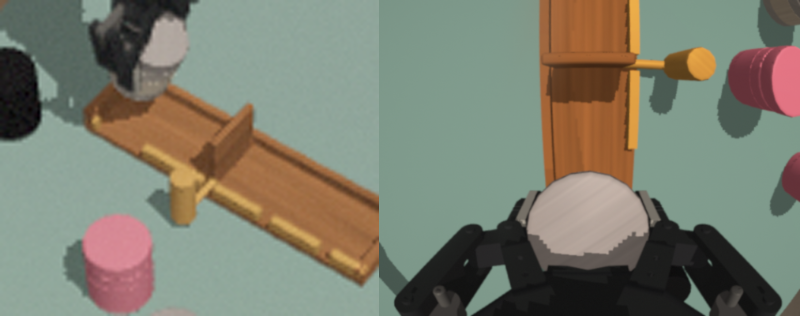

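The tin's foot caught the closed end wall and it tilted in the grip, with its top towards the divider. I'll stand it on the tray floor mid-compartment, where there's room, let it settle upright and regrip. Then I'll slide it to the end.

Request:
step_arm:
  motion:
    - [-1, 12, 0, 0, 0]
    - [-1, 11, 0.6, 0, 0]
    - [-1, 0, 0, 8, 0]
    - [-1, 0, 0, 8, 0]
    - [-1, 0, 0, 8, 0]
    - [-1, 0, 0, 6, 0]
    - [-1, 0, 0, 4, 0]
    - [-1, 0, 0, 3, 0]
    - [-1, 0, 0, 2, 0]
    - [-1, 0, 0, 0, 0]
  grip_force: 20

```text
time_s: 20.1
eef_pos: [0.471, -0.1436, 0.0571]
tcp_rot: [-0.0, 0.669, 0.743, -0.0]
ft_force: [-0.3, -0.3, -2.1]
width: 0.0596
finger_force: 40.0
```

Request:
step_arm:
  motion:
    - [-1, 0, 0, 1, 0]
    - [-1, 0, 0, 1, 0]
    - [-1, 0, 0, 1, 0]
    - [-1, 0, 0, 1, 0]
    - [-1, 0, 0, 1, 0]
    - [-1, 0, 0, 1, 0]
    - [-1, 0, 0, 0, 0]
    - [-1, 0, 0, 0, 0]
    - [-1, 0, 0, 0, 0]
    - [-1, 0, 0, 0, 0]

```text
time_s: 21.1
eef_pos: [0.4711, -0.1436, 0.0514]
tcp_rot: [0.0, 0.669, 0.743, 0.0]
ft_force: [-0.3, -0.3, 1.3]
width: 0.0594
finger_force: 40.2
```

Request:
step_arm:
  motion:
    - [-1, 0, 0, 0.5, 0]
    - [0.75, 0, 0, 0, 0]
    - [0.75, 0, 0, 0, 0]
    - [0.75, 0, 0, 0, 0]
    - [0.75, 0, 0, 0, 0]
    - [0.75, 0, 0, 0, 0]
    - [0.75, 0, 0, 0, 0]
    - [0.75, 0, 0, 0, 0]
    - [0.75, 0, 0, 0, 0]
    - [0.75, 0, 0, 0, 0]

```text
time_s: 22.1
eef_pos: [0.4711, -0.1436, 0.0508]
tcp_rot: [0.0, 0.669, 0.743, -0.0]
ft_force: [-0.8, 0.3, 0.5]
width: 0.0748
finger_force: 0.0
```

Run:
```python
from w import *
im=look('t4');go([.473,-.1767,.05],1.675)
s=read_camera('scene'); c=cv2.resize(s[140:240,215:335,::-1],None,fx=4,fy=4,interpolation=cv2.INTER_CUBIC)
b=cv2.resize(im[:,:,::-1],(533,400)); a=np.hstack([c,b]); cv2.imwrite('pics/t4s.png',cv2.resize(a,(800,316)))
```

```text
tool now [ 0.4711 -0.1436  0.0508] yaw 1.675 t 22.15 shift [-33.2  -1.5   0.8] turn -0.0 q [ 0.34  0.65 -0.18  2.24  0.41  0.28 -0.1 ] F [ 0.7 -0.7 -0.8] w 0.0744
```

View pics/t4s.png

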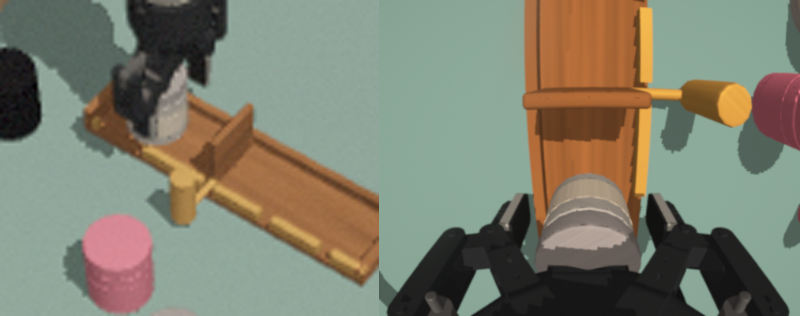

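Request:
step_arm:
  motion:
    - [-1, 0, 0, 0, 0]
    - [-1, 0, 0, 0, 0]
    - [-1, 0, 0, 0, 0]
    - [-1, 0, 0, 0, 0]
    - [-1, 0, 0, 0, 0]
    - [-1, -5, 0, 0, 0]
    - [-1, -5, 0, 0, 0]
    - [-1, -5, 0, 0, 0]
    - [-1, -5, 0, 0, 0]
    - [-1, -4, 0, 0, 0]
  grip_force: 20

```text
time_s: 23.2
eef_pos: [0.4736, -0.16, 0.0514]
tcp_rot: [-0.002, 0.667, 0.745, 0.003]
ft_force: [-4.2, 22.0, 18.4]
width: 0.0559
finger_force: 24.5
```

Request:
step_arm:
  motion:
    - [-1, -1, 0, 0, 0]
    - [-1, -1, 0, 0, 0]
    - [-1, -1, 0, 0, 0]
    - [-1, -1, 0, 0, 0]
    - [-1, 0, 0, 0, 0]
    - [-1, 0, 0, 0, 0]
    - [-1, 0, 0, 0, 0]
    - [-1, 0, 0, 0, 0]
    - [-1, 0, 0, 0, 0]
    - [-1, 0, 0, 0, 0]

```text
time_s: 24.2
eef_pos: [0.4735, -0.1601, 0.0515]
tcp_rot: [-0.004, 0.666, 0.746, 0.004]
ft_force: [-4.4, 22.6, 17.6]
width: 0.0561
finger_force: 24.5
```

Request:
step_arm:
  motion:
    - [0.8, 0, 0, 0, 0]
    - [0.8, 0, 0, 0, 0]
    - [0.8, 0, 0, 0, 0]
    - [0.8, 0, 0, 0, 0]
    - [0.8, 0, 0, 0, 0]
    - [0.8, 0, 0, -10, 0]
    - [0.8, 0, 0, -30, 0]
    - [1, 0, 0, -40, 0]
    - [1, 0, 0, -40, 0]
    - [1, 0, 0, 0, 0]

```text
time_s: 25.2
eef_pos: [0.4773, -0.1724, 0.176]
tcp_rot: [0.005, 0.67, 0.743, 0.002]
ft_force: [0.8, -0.4, 0.6]
width: 0.0849
finger_force: 0.0
```

Run:
```python
from w import *
O=np.array([.462,-.0693])
def tr(X,th=.105):
    d=X[:2]-O; return np.round(1e3*np.array([np.cos(th)*d[0]+np.sin(th)*d[1],-np.sin(th)*d[0]+np.cos(th)*d[1]]),1)
im=look('t5');go([.473,-.1767,.05],1.675);print('TCP',tr(get_obs()['eef_pos']))
for r in regions_of('wrist','tin1_mid'):
    v,u=np.nonzero(r['pixels']);print(round(r['score'],2),len(u),u.mean(),v.mean(),np.array(r['rect'])*[560,420,560,420])
for r in mark_of('wrist','tin1_mid'): uv=np.array(r['xy'])*[560,420]; print('mark',r['score'],uv,tr(onz('wrist',uv,.043)))
read_camera('top')
for r in regions_of('top','tin1_mid'):
    v,u=np.nonzero(r['pixels']);print('top',round(r['score'],2),len(u),u.mean(),v.mean(),np.array(r['rect'])*[560,420,560,420],onz('top',(u.mean(),v.mean()),.07))
```

```text
tool now [ 0.4758 -0.1722  0.1739] yaw 1.674 t 25.25 shift [ -3.8  -4.  123.9] turn -0.001 q [ 0.54  0.45 -0.37  2.15  0.29  0.58  0.07] F [ 0.2 -0.3 -0.1] w 0.0853
TCP [   3.  -103.8]
0.78 2525 498.2091089108911 15.145346534653465 [4.58024e+02 5.04000e-01 5.38272e+02 3.90180e+01]
0.31 18568 278.71343171046965 91.3457022834985 [222.88    1.806 391.104 243.6  ]
mark 0.92 [500.08   3.99] [203.  85.]
top 0.81 473 268.94503171247356 172.75898520084567 [258.496 162.12  284.2   187.194] [0.6640022  0.04233784 0.07      ]
```

View pics/t5.png

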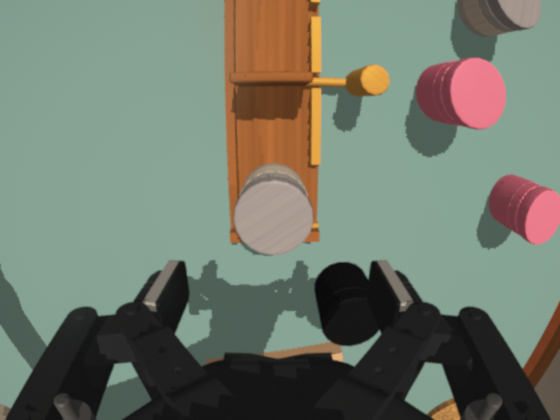

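Tin B stands in the tray by the closed end, with its top at (274,215). The plate is at (270,78), the end wall's outer edge is at row ~242, and the black tin is at (350,300), clear of it.

```bash
cat >> w.py <<'E'
O=np.array([.462,-.0693])
def tr(X,th=.105):
    d=X[:2]-O; return np.round(1e3*np.array([np.cos(th)*d[0]+np.sin(th)*d[1],-np.sin(th)*d[0]+np.cos(th)*d[1]]),1)
def wo(x,y,th=.105):
    return O+np.array([np.cos(th)*x-np.sin(th)*y,np.sin(th)*x+np.cos(th)*y])/1e3
E
python3 - <<'E'
from w import *
for n,u,z in [('tin top',(274,215),.078),('tin L',(235.5,215),.078),('tin R',(312.5,215),.078),('tin bot far',(274,164),.008+.0),('tin top far',(274,177),.078),('tin top near',(274,254),.078),('endR outer',(319,241),.03),('endL outer',(231,243),.03),('rl',(228,150),.02),('rr',(320,150),.02),('plate near',(270,74),.067),('black',(348,310),.07)]:
    print(n,tr(onz('wrist',u,z)))
print('tin2 slot',wo(1,-45)); go([*wo(1,-45),.2])
E
```

```text
tin top [  -3.2 -101.9]
tin L [ -30.6 -102. ]
tin R [  24.1 -102. ]
tin bot far [ -4.  -78.4]
tin top far [ -3.1 -74.4]
tin top near [  -3.3 -132.7]
endR outer [  36.2 -143.7]
endL outer [ -42.7 -145.8]
rl [-43.2 -63.6]
rr [ 35.5 -63.8]
plate near [-5.8 -3.8]
black [  59.6 -191.7]
tin2 slot [ 0.46771082 -0.11394736]
tool now [ 0.4729 -0.1714  0.1699] yaw 1.675 t 25.45 shift [ 57.7   0.7 -30.1] turn 0 q [ 0.54  0.46 -0.36  2.15  0.29  0.58  0.07] F [0.5 0.7 0.2] w 0.0853
```

Tin B stands at about tray y = -107. For a safe second placement I'll slide the divider out to notch3 for now, place tin A, then close it back to notch2.

Request:
step_arm:
  motion:
    - [1, 30, 25, 0, 0]
    - [1, 33, 25, 0, 0]
    - [1, 33, 24.5, 0, 0]
    - [1, 0, 0, 0, 0.145]
    - [1, 0, 0, 0, 0.145]
    - [1, 0, 0, 0, 0.145]
    - [1, 0, 0, 0, 0.145]
    - [1, 0, 0, 0, 0.145]
    - [1, 0, 0, 0, 0.145]
    - [1, 0, 0, 0, 0.145]

```text
time_s: 26.45
eef_pos: [0.537, -0.068, 0.1692]
tcp_rot: [-0.001, 0.947, 0.321, -0.002]
ft_force: [-0.2, 0.1, 0.5]
width: 0.0854
finger_force: 0.0
```

Request:
step_arm:
  motion:
    - [1, 0, 0, 0, 0.145]
    - [0.1, 0, 0, 0, 0.145]
    - [0.1, 0, 0, 0, 0.145]
    - [0.1, 0, 0, 10, 0.12]
    - [0.1, 0, 0, 20, 0]
    - [0.1, 0, 0, 20, 0]
    - [0.1, 0, 0, 0, 0]
    - [0.1, 0, 0, 0, 0]
    - [0.1, 0, 0, 0, 0]
    - [0.1, 0, 0, 0, 0]

```text
time_s: 27.45
eef_pos: [0.5387, -0.0683, 0.1215]
tcp_rot: [0.0, 0.999, 0.052, 0.001]
ft_force: [-0.2, -0.0, -0.4]
width: 0.0472
finger_force: 0.0
```

Run:
```python
from w import *
go([.5370,-.068,.05],.105);look('k5');marks('wrist','divider_knob',.045)
```

```text
tool now [ 0.5387 -0.0683  0.1215] yaw 0.105 t 27.45 shift [-1.7 -0.5 71.5] turn -0.0 q [-0.01  0.55  0.07  2.11 -0.08  0.48 -1.35] F [-0.2 -0.  -0.4] w 0.0472
divider_knob 0.67 [277.1 222.5] [ 0.5385 -0.0676  0.045 ]
```

Knob confirmed. Next I grip it, lift and slide +64 mm.

Request:
step_arm:
  motion:
    - [0.1, 0, 0, 15, 0]
    - [0.1, 0, 0, 15, 0]
    - [0.1, 0, 0, 15, 0]
    - [0.1, 0, 0, 15, 0]
    - [0.1, 0, 0, 11.5, 0]
    - [0.1, 0, 0, 0, 0]
    - [-1, 0, 0, 0, 0]
    - [-1, 0, 0, 0, 0]
    - [-1, 0, 0, 0, 0]
    - [-1, 0, 0, 0, 0]
  grip_force: 50

```text
time_s: 28.55
eef_pos: [0.5386, -0.0683, 0.05]
tcp_rot: [0.0, 0.999, 0.052, 0.001]
ft_force: [-0.2, 0.3, 4.1]
width: 0.0228
finger_force: 48.9
```

Request:
step_arm:
  motion:
    - [-1, 0, 0, 0, 0]
    - [-1, 0, 0, -8, 0]
    - [-1, 0, 0, -10, 0]
    - [-1, 0, 0, -8, 0]
    - [-1, 0, -10, 0, 0]
    - [-1, 0, -15, 0, 0]
    - [-1, 0, -15, 0, 0]
    - [-1, 0, -14, 0, 0]
    - [-1, 0, -10, 0, 0]
    - [-1, 0, 0, 0, 0]

```text
time_s: 29.55
eef_pos: [0.5312, -0.0019, 0.0752]
tcp_rot: [-0.001, 0.999, 0.054, -0.0]
ft_force: [0.7, 0.1, -3.3]
width: 0.0227
finger_force: 49.0
```

Request:
step_arm:
  motion:
    - [-1, 0, 0, 6, 0]
    - [-1, 0, 0, 5, 0]
    - [-1, 0, 0, 4, 0]
    - [-1, 0, 0, 4, 0]
    - [-1, 0, 0, 3, 0]
    - [-1, 0, 0, 2, 0]
    - [-1, 0, 0, 2, 0]
    - [-1, 0, 0, 0, 0]
    - [-1, 0, 0, 0, 0]
    - [-1, 0, 0, 0, 0]

```text
time_s: 30.55
eef_pos: [0.5315, -0.0048, 0.05]
tcp_rot: [0.0, 0.999, 0.052, 0.0]
ft_force: [-0.4, -0.8, 5.6]
width: 0.0232
finger_force: 50.1
```

Request:
step_arm:
  motion:
    - [0.1, 0, 0, 0, 0]
    - [0.1, 0, 0, 0, 0]
    - [0.1, 0, 0, 0, 0]
    - [0.1, 0, 0, -20, 0]
    - [0.1, 0, 0, -40, 0]
    - [1, 0, 0, -40, 0]
    - [1, 35, -8, 0, -0.0]
    - [1, 35, -8, 0, 0]
    - [1, 35, -8, 0, 0]
    - [1, 33, -8, 0, 0]

```text
time_s: 31.55
eef_pos: [0.6662, 0.0424, 0.1492]
tcp_rot: [-0.0, 0.999, 0.052, -0.0]
ft_force: [-0.8, 1.2, -0.2]
width: 0.0853
finger_force: 0.0
```

Request:
step_arm:
  motion:
    - [1, 0, 0, 0, -0.145]
    - [1, 0, 0, 0, -0.145]
    - [1, 0, 0, 0, -0.145]
    - [1, 0, 0, 0, -0.145]
    - [1, 0, 0, 0, -0.145]
    - [1, 0, 0, 0, -0.145]
    - [1, 0, 0, 0, -0.145]
    - [1, 0, 0, 0, -0.145]
    - [1, 0, 0, 0, -0.145]
    - [1, 0, 0, 0, -0.145]

```text
time_s: 32.55
eef_pos: [0.6646, 0.0415, 0.1487]
tcp_rot: [-0.0, 0.711, 0.704, -0.001]
ft_force: [-0.3, -0.2, 0.2]
width: 0.0853
finger_force: 0.0
```

Request:
step_arm:
  motion:
    - [1, 0, 0, 0, -0.12]
    - [1, 0, 0, 0, 0]
    - [1, 0, 0, 0, 0]
    - [1, 0, 0, 0, 0]
    - [1, 0, 0, 0, 0]
    - [1, 0, 0, 0, 0]
    - [1, 0, 0, 0, 0]
    - [1, 0, 0, 0, 0]
    - [1, 0, 0, 0, 0]
    - [1, 0, 0, 0, 0]

```text
time_s: 33.55
eef_pos: [0.6653, 0.0417, 0.1493]
tcp_rot: [0.0, 0.669, 0.743, -0.0]
ft_force: [0.0, -0.8, 0.3]
width: 0.0853
finger_force: 0.0
```

Run:
```python
from w import *
im=look('a1')
for r in regions_of('wrist','tin1_mid'):
    m=r['pixels'];v,u=np.nonzero(m);print(round(r['score'],2),len(u),u.mean(),v.mean(),np.array(r['rect'])*[560,420,560,420])
marks('wrist','tin1_mid',.035)
# grey top face: low saturation, bright
hsv=cv2.cvtColor(im,cv2.COLOR_RGB2HSV); m=((hsv[...,1]<50)&(hsv[...,2]>110)).astype(np.uint8); m=cv2.morphologyEx(m,cv2.MORPH_OPEN,np.ones((7,7)))
n,l,s,c=cv2.connectedComponentsWithStats(m)
for i in range(1,n):
    if s[i,4]>1000: print('blob',s[i],c[i].round(1),np.round(onz('wrist',c[i],.07),4))
cs=cv2.HoughCircles(cv2.medianBlur(cv2.cvtColor(im,cv2.COLOR_RGB2GRAY),5),cv2.HOUGH_GRADIENT,1.5,40,param1=80,param2=35,minRadius=34,maxRadius=50)
if cs is not None:
    for q in cs[0]: print('circle',q.round(1),np.round(onz('wrist',q[:2],.07),4))
go([.665,.041,.042],1.675)
```

```text
0.8 6488 282.373150431566 212.2278051787916 [240.016 163.38  328.496 263.004]
blob [     0      0    560    381 148727] [295.1 152.5] [0.6708 0.0896 0.07  ]
blob [ 407  363   43   53 1562] [429.5 389.5] [ 0.8423 -0.1313  0.07  ]
circle [282.8 221.2  42.6] [0.6681 0.0427 0.07  ]
tool now [0.6653 0.0417 0.1493] yaw 1.675 t 33.7 shift [ -0.7  -0.4 107.3] turn -0.0 q [ 0.09  0.65 -0.33  1.81  0.29  0.73 -0.29] F [-0.1 -0.1  0.7] w 0.0851
```

Request:
step_arm:
  motion:
    - [0.8, 1, 3, 10, 0]
    - [0.8, 0, 0, 14, 0]
    - [0.8, 0, 0, 14, 0]
    - [0.8, 0, 0, 14, 0]
    - [0.8, 0, 0, 14, 0]
    - [0.8, 0, 0, 14, 0]
    - [0.8, 0, 0, 14, 0]
    - [0.8, 0, 0, 13, 0]
    - [0.8, 0, 0, 0, 0]
    - [-1, 0, 0, 0, 0]
  grip_force: 40

```text
time_s: 34.7
eef_pos: [0.6682, 0.0431, 0.042]
tcp_rot: [-0.0, 0.669, 0.743, -0.0]
ft_force: [0.7, -0.2, 0.5]
width: 0.0641
finger_force: 0.0
```

Request:
step_arm:
  motion:
    - [-1, 0, 0, 0, 0]
    - [-1, 0, 0, 0, 0]
    - [-1, 0, 0, 0, 0]
    - [-1, 0, 0, 0, 0]
    - [-1, 0, 0, -10, 0]
    - [-1, 0, 0, -20, 0]
    - [-1, 0, 0, -30, 0]
    - [-1, 0, 0, -30, 0]
    - [-1, 0, 0, -10, 0]
    - [-1, 0, 0, 0, 0]

```text
time_s: 35.7
eef_pos: [0.6695, 0.0432, 0.1444]
tcp_rot: [0.001, 0.669, 0.743, 0.002]
ft_force: [0.6, -0.3, -1.6]
width: 0.0591
finger_force: 43.6
```

Run:
```python
from w import *
print(wo(1,-36));go([*wo(1,-36),.14],1.675)
```

```text
[ 0.46676755 -0.10499693]
tool now [0.6695 0.0432 0.1444] yaw 1.675 t 35.7 shift [-126.4 -217.     3.5] turn -0.0 q [ 0.09  0.66 -0.32  1.8   0.3   0.72 -0.3 ] F [ 0.6 -0.3 -1.6] w 0.0591
```

Request:
step_arm:
  motion:
    - [-1, -10, -17, 0, 0]
    - [-1, -18, -30, 0, 0]
    - [-1, -20, -33, 0, 0]
    - [-1, -20, -34, 0, 0]
    - [-1, -20, -34, 0, 0]
    - [-1, -20, -34, 0, 0]
    - [-1, -14, -24, 0, 0]
    - [-1, -6.5, -11, 0, 0]
    - [-1, 0, 0, 0, 0]
    - [-1, 0, 0, 0, 0]

```text
time_s: 36.7
eef_pos: [0.4674, -0.1064, 0.1422]
tcp_rot: [0.0, 0.669, 0.743, 0.001]
ft_force: [0.8, 1.2, -1.3]
width: 0.0594
finger_force: 43.8
```

Request:
step_arm:
  motion:
    - [-1, 0, 0, 5, 0]
    - [-1, 0, 0, 10, 0]
    - [-1, 0, 0, 15, 0]
    - [-1, 0, 0, 15, 0]
    - [-1, 0, 0, 8, 0]
    - [-1, 0, 0, 0, 0]
    - [-1, 0, 0, 0, 0]
    - [-1, 0, 0, 0, 0]
    - [-1, 0, 0, 0, 0]
    - [-1, 0, 0, 0, 0]

```text
time_s: 37.7
eef_pos: [0.466, -0.1075, 0.0898]
tcp_rot: [0.0, 0.669, 0.743, 0.0]
ft_force: [0.7, -0.7, -1.6]
width: 0.0594
finger_force: 43.8
```

Run:
```python
from w import *
im=look('t6')[:,:,::-1];go([*wo(1,-38),.05],1.675);print('TCP',tr(get_obs()['eef_pos']))
hsv=cv2.cvtColor(im,cv2.COLOR_BGR2HSV)
for row in (60,80,100,120,150,180):
    m=np.nonzero((hsv[row,:,0]<30)&(hsv[row,:,1]>100))[0]; m=m[(m>190)&(m<375)]
    print(row,m.min(),m.max(),tr(onz('wrist',(m.min(),row),.02)),tr(onz('wrist',(m.max(),row),.02)))
marks('wrist','divider_plate',.038)
```

```text
tool now [ 0.4659 -0.1074  0.0897] yaw 1.675 t 37.75 shift [ 0.4  1.1 39.7] turn -0.0 q [ 0.32  0.57 -0.25  2.26  0.4   0.36 -0.17] F [ 0.6 -0.3 -2.2] w 0.059
TCP [ -0.1 -38.3]
60 212 348 [-39.4  67. ] [41.2 67.1]
80 212 374 [-39.5  54.7] [57.5 55.8]
100 212 348 [-39.7  42.6] [41.5 42.6]
120 213 347 [-39.3  30.4] [41.2 30.5]
150 214 347 [-39.3  12.1] [41.8 12.1]
180 215 341 [-39.5  -6.8] [38.9 -6.9]
divider_plate 0.61 [277.4  68.7] [ 0.4552 -0.0111  0.038 ]
```

Request:
step_arm:
  motion:
    - [-1, 2, 1, 5, 0]
    - [-1, 0, 0, 8, 0]
    - [-1, 0, 0, 8, 0]
    - [-1, 0, 0, 6, 0]
    - [-1, 0, 0, 4, 0]
    - [-1, 0, 0, 3, 0]
    - [-1, 0, 0, 2, 0]
    - [-1, 0, 0, 2, 0]
    - [-1, 0, 0, 0, 0]
    - [-1, 0, 0, 0, 0]

```text
time_s: 38.8
eef_pos: [0.4666, -0.1052, 0.0514]
tcp_rot: [0.0, 0.669, 0.743, 0.0]
ft_force: [0.1, 0.4, -1.5]
width: 0.0593
finger_force: 43.8
```

Clean descent with no contact. Setting it down and releasing.

Request:
step_arm:
  motion:
    - [-1, 0, 0, 1, 0]
    - [-1, 0, 0, 0.5, 0]
    - [0.7, 0, 0, 0, 0]
    - [0.7, 0, 0, 0, 0]
    - [0.7, 0, 0, 0, 0]
    - [0.7, 0, 0, 0, 0]
    - [0.7, 0, 0, -10, 0]
    - [0.7, 0, 0, -30, 0]
    - [1, 0, 0, -40, 0]
    - [1, 0, 0, -40, 0]

```text
time_s: 39.8
eef_pos: [0.4658, -0.1051, 0.1713]
tcp_rot: [-0.001, 0.669, 0.743, -0.0]
ft_force: [0.7, 0.2, -0.2]
width: 0.0852
finger_force: 0.0
```

Request:
step_arm:
  motion:
    - [1, -10, 0, 0, 0]
    - [1, -10, 0, 0, 0]
    - [1, -10, 0, 0, 0]
    - [1, 0, 0, 0, 0]
    - [1, 0, 0, 0, 0]
    - [1, 0, 0, 0, 0]
    - [1, 0, 0, 0, 0]
    - [1, 0, 0, 0, 0]
    - [1, 0, 0, 0, 0]
    - [1, 0, 0, 0, 0]

```text
time_s: 40.8
eef_pos: [0.4696, -0.1349, 0.1698]
tcp_rot: [-0.0, 0.669, 0.743, -0.0]
ft_force: [-0.1, -0.1, -0.6]
width: 0.0853
finger_force: 0.0
```

Run:
```python
from w import *
im=look('t7');print('TCP',tr(get_obs()['eef_pos']))
cs=cv2.HoughCircles(cv2.medianBlur(cv2.cvtColor(im,cv2.COLOR_RGB2GRAY),5),cv2.HOUGH_GRADIENT,1.5,40,param1=80,param2=35,minRadius=30,maxRadius=48)
if cs is not None:
    for q in cs[0]: print('circle',q.round(1),tr(onz('wrist',q[:2],.078)))
for r in regions_of('wrist','tin1_mid'):
    m=r['pixels'];v,u=np.nonzero(m);print(round(r['score'],2),len(u),u.mean(),v.mean(),np.array(r['rect'])*[560,420,560,420])
marks('wrist','divider_knob',.045)
go([.5315,-.0048,.12],.105)
```

```text
TCP [  0.7 -66.1]
circle [276.8 174.8  40.5] [ -0.4 -36.3]
circle [281.2 266.2  38.8] [   2.9 -106.6]
circle [345.8 326.2  30.5] [  58.4 -167. ]
circle [495.8 140.2  38.8] [170.9  -5.1]
circle [453.8 134.2  31.5] [129.6  -3.6]
0.85 5823 277.7774343122102 171.96462304653957 [236.488 125.79  321.608 215.88 ]
divider_knob 0.81 [376.7  48.3] [ 0.5323 -0.0031  0.045 ]
tool now [ 0.4696 -0.135   0.1699] yaw 1.675 t 40.95 shift [123.1  75.1  49.9] turn 1.57 q [ 0.48  0.44 -0.38  2.19  0.3   0.56 -0.02] F [0.7 0.8 0.4] w 0.0855
```

View pics/t7.png

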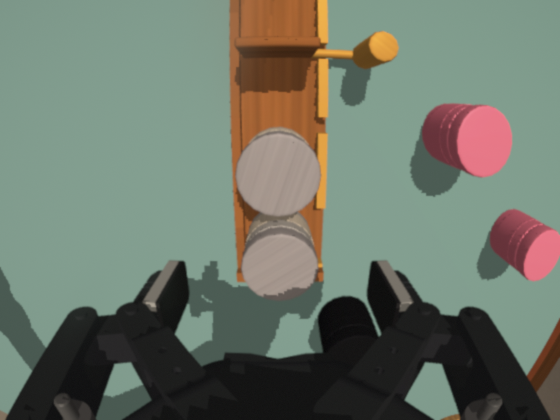

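Both tins stand upright in the row, with tops at (277,175) and (281,266). The plate at row 45 is still in notch3. Closing the divider back to notch2.

Request:
step_arm:
  motion:
    - [1, 25, 15, 0, 0]
    - [1, 33, 20, 0, 0]
    - [1, 35, 22, 0, 0]
    - [1, 30, 18, 0, 0]
    - [1, 0, 0, 0, 0.145]
    - [1, 0, 0, 0, 0.145]
    - [1, 0, 0, 0, 0.145]
    - [1, 0, 0, 0, 0.145]
    - [1, 0, 0, 0, 0.145]
    - [1, 0, 0, 0, 0.145]

```text
time_s: 41.95
eef_pos: [0.5314, -0.0049, 0.1698]
tcp_rot: [-0.0, 0.921, 0.389, 0.0]
ft_force: [-0.4, 0.3, -0.8]
width: 0.0856
finger_force: 0.0
```

Request:
step_arm:
  motion:
    - [1, 0, 0, 0, 0.145]
    - [1, 0, 0, 0, 0.145]
    - [0.1, 0, 0, 0, 0.145]
    - [0.1, 0, 0, 10, 0.145]
    - [0.1, 0, 0, 20, 0.12]
    - [0.1, 0, 0, 20, 0]
    - [0.1, 0, 0, 0, 0]
    - [0.1, 0, 0, 0, 0]
    - [0.1, 0, 0, 0, 0]
    - [0.1, 0, 0, 0, 0]

```text
time_s: 42.95
eef_pos: [0.5321, -0.005, 0.1207]
tcp_rot: [-0.0, 0.999, 0.052, 0.001]
ft_force: [-0.4, -1.2, -0.4]
width: 0.0466
finger_force: 0.0
```

Run:
```python
from w import *
go([.5318,-.0042,.05],.105);look('k6');marks('wrist','divider_knob',.045)
```

```text
tool now [ 0.5321 -0.005   0.1207] yaw 0.105 t 42.95 shift [-0.4 -0.8 70.7] turn -0.0 q [-0.12  0.54  0.06  2.14 -0.07  0.46 -1.48] F [-0.4 -1.2 -0.4] w 0.0466
divider_knob 0.95 [277.8 225. ] [ 0.5305 -0.005   0.045 ]
```

Request:
step_arm:
  motion:
    - [0.1, 0, 0, 15, 0]
    - [0.1, 0, 0, 15, 0]
    - [0.1, 0, 0, 15, 0]
    - [0.1, 0, 0, 15, 0]
    - [0.1, 0, 0, 10.5, 0]
    - [0.1, 0, 0, 0, 0]
    - [-1, 0, 0, 0, 0]
    - [-1, 0, 0, 0, 0]
    - [-1, 0, 0, 0, 0]
    - [-1, 0, 0, 0, 0]
  grip_force: 50

```text
time_s: 44.05
eef_pos: [0.5319, -0.0049, 0.05]
tcp_rot: [0.0, 0.999, 0.052, 0.001]
ft_force: [-0.5, -0.5, 3.7]
width: 0.0225
finger_force: 48.9
```

Request:
step_arm:
  motion:
    - [-1, 0, 0, 0, 0]
    - [-1, 0, 0, -8, 0]
    - [-1, 0, 0, -8, 0]
    - [-1, 0, 10, 0, 0]
    - [-1, 0, 15, 0, 0]
    - [-1, 0, 13, 0, 0]
    - [-1, 0, 10, 0, 0]
    - [-1, 0, 8, 0, 0]
    - [-1, 0, 4, 0, 0]
    - [-1, 0, 3, 0, 0]

```text
time_s: 45.05
eef_pos: [0.5387, -0.0672, 0.0654]
tcp_rot: [-0.0, 0.999, 0.052, 0.001]
ft_force: [2.8, 3.2, -0.9]
width: 0.0228
finger_force: 49.3
```

Request:
step_arm:
  motion:
    - [-1, 0, 0, 0, 0]
    - [-1, 0, 0, 0, 0]
    - [-1, 0, 0, 0, 0]
    - [-1, 0, 0, 2, 0]
    - [-1, 0, 0, 2, 0]
    - [-1, 0, 0, 2, 0]
    - [-1, 0, 0, 2, 0]
    - [-1, 0, 0, 2, 0]
    - [-1, 0, 0, 0, 0]
    - [-1, 0, 0, 0, 0]

```text
time_s: 46.05
eef_pos: [0.5388, -0.0675, 0.0551]
tcp_rot: [0.0, 0.999, 0.053, 0.001]
ft_force: [5.1, 1.4, -2.6]
width: 0.0229
finger_force: 49.2
```

In the notch. Lowering fully and releasing.

Request:
step_arm:
  motion:
    - [-1, 0, 0, 2, 0]
    - [-1, 0, 0, 2, 0]
    - [-1, 0, 0, 1, 0]
    - [-1, 0, 0, 0, 0]
    - [0.1, 0, 0, 0, 0]
    - [0.1, 0, 0, 0, 0]
    - [0.1, 0, 0, 0, 0]
    - [0.1, 0, 0, -20, 0]
    - [0.1, 0, 0, -40, 0]
    - [1, 0, 0, -40, 0]

```text
time_s: 47.05
eef_pos: [0.5358, -0.0677, 0.1504]
tcp_rot: [-0.0, 0.999, 0.052, -0.003]
ft_force: [0.5, -0.3, 0.2]
width: 0.0602
finger_force: 0.0
```

Run:
```python
from w import *
im=look('k7');go([.485,.241,.2],.25)
marks('wrist','divider_knob',.045);marks('wrist','scanner_grip',.03);marks('wrist','scanner_nose',.03);marks('wrist','pad',0);marks('wrist','tag_code',.072)
cs=cv2.HoughCircles(cv2.medianBlur(cv2.cvtColor(im,cv2.COLOR_RGB2GRAY),5),cv2.HOUGH_GRADIENT,1.5,40,param1=80,param2=35,minRadius=28,maxRadius=48)
if cs is not None:
    for q in cs[0]: print('circle',q.round(1),tr(onz('wrist',q[:2],.078)))
```

```text
tool now [ 0.5398 -0.0682  0.1566] yaw 0.104 t 47.1 shift [ -22.1 -313.2  -43.9] turn -0.146 q [ 0.01  0.5   0.04  2.09 -0.04  0.55 -1.38] F [ 1.2 -0.5  2.7] w 0.0672
divider_knob 0.88 [279.1 204.9] [ 0.5424 -0.0689  0.045 ]
scanner_nose 0.64 [206.7 238.7] [ 0.4995 -0.0116  0.03  ]
pad 0.92 [ 10.2 220.1] [0.4724 0.2455 0.    ]
circle [278.2  75.8  43.6] [167.8  -6.1]
circle [504.8 206.2  42.1] [  86.6 -179. ]
circle [320.2 317.2  35.5] [ -1.1 -37.8]
circle [387.8 270.8  31.9] [ 38.  -84.8]
circle [324.8  95.2  31.4] [156.4 -33.8]
```

Request:
step_arm:
  motion:
    - [1, -2, -20, -10, 0]
    - [1, -3, -40, -10, 0]
    - [1, -3, -45, -10, 0]
    - [1, -3, -45, -10, 0]
    - [1, -3, -45, -4, 0]
    - [1, -3, -45, 0, 0]
    - [1, -3, -43, 0, 0]
    - [1, -2, -30, 0, 0]
    - [1, 0, 0, 0, -0.14]
    - [1, 0, 0, 0, 0]

```text
time_s: 48.35
eef_pos: [0.4818, 0.2422, 0.1925]
tcp_rot: [0.001, 0.992, 0.124, -0.002]
ft_force: [-0.7, -0.6, -0.5]
width: 0.0856
finger_force: 0.0
```

Request:
step_arm:
  motion:
    - [1, 0, 0, 0, 0]
    - [1, 0, 0, 0, 0]
    - [1, 0, 0, 0, 0]
    - [1, 0, 0, 0, 0]
    - [1, 0, 0, 0, 0]
    - [1, 0, 0, 0, 0]
    - [1, 0, 0, 0, 0]
    - [1, 0, 0, 0, 0]
    - [1, 0, 0, 0, 0]
    - [1, 0, 0, 0, 0]

```text
time_s: 49.35
eef_pos: [0.4834, 0.2414, 0.1943]
tcp_rot: [-0.0, 0.993, 0.122, -0.0]
ft_force: [0.2, 0.0, 0.2]
width: 0.0856
finger_force: 0.0
```

Run:
```python
from w import *
im=look('s1');go([.485,.241,.2],.25)
marks('wrist','scanner_grip',.03);marks('wrist','scanner_nose',.03);marks('wrist','pad',0);marks('wrist','tag_code',.072)
for l in ('scanner_grip','pad','tag_code'):
  for r in regions_of('wrist',l)[:2]:
    v,u=np.nonzero(r['pixels']);print(l,round(r['score'],2),len(u),cv2.minAreaRect(np.c_[u,v].astype(np.float32)))
```

```text
tool now [0.4834 0.2414 0.1943] yaw 0.245 t 49.4 shift [ 1.5  0.8 -5.7] turn -0.005 q [-0.56  0.44  0.02  2.07 -0.01  0.63 -1.86] F [-0.7 -0.5  0.4] w 0.0854
scanner_grip 0.9 [272.9 195.1] [0.4759 0.2444 0.03  ]
scanner_nose 0.86 [272.8 110.2] [0.5513 0.2632 0.03  ]
scanner_grip 0.79 7122 ((271.8794250488281, 191.738037109375), (60.22673034667969, 158.82058715820312), 1.847610354423523)
scanner_grip 0.25 2533 ((525.3582763671875, 246.78857421875), (43.614479064941406, 98.48430633544922), 23.428691864013672)
pad 0.88 4812 ((275.91632080078125, 188.15208435058594), (177.14462280273438, 72.55232238769531), 88.56790161132812)
pad 0.65 2498 ((525.6724243164062, 246.9310302734375), (43.19982147216797, 98.61114501953125), 23.198589324951172)
```

View pics/s1.png

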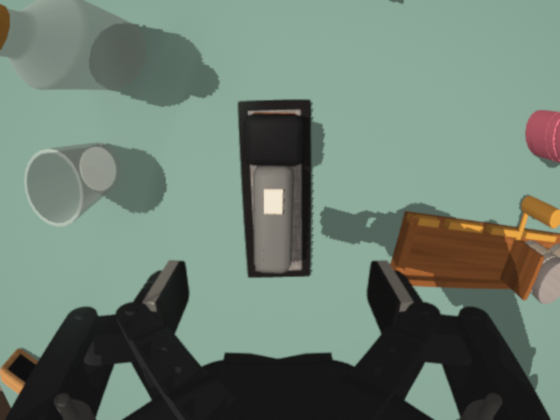

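The scanner lies nose-up in the view, with its handle centre at (273,200) and head at (275,140). It sits on the pad, whose corners are (238,101), (311,100), (310,276) and (249,277). Its yaw agrees with the tool's.

Run:
```python
from w import *
C=[onz('wrist',u,.006) for u in [(239,101),(311,100),(310,276),(249,277)]]
print(np.round(C,4),'c',np.mean(C,0)); d=(C[0]+C[1]-C[2]-C[3])/2; print('len',np.hypot(*d[:2]),'yaw',np.arctan2(d[1],d[0]),'w',np.linalg.norm(C[0]-C[1]),np.linalg.norm(C[2]-C[3]))
for u,z in [((272.5,200),.05),((272,268),.05),((275,140),.052),((275,112),.05)]: print(u,onz('wrist',u,z).round(4))
T=[onz('top',u,.006) for u in [(160+45/3,120+297/3),(160+118/3,120+278/3),(160+170/3,120+478/3),(160+95/3,120+496/3)]];print(np.round(T,4),np.mean(T,0)); d=(T[0]+T[1]-T[2]-T[3])/2;print(np.arctan2(d[1],d[0]),np.hypot(*d[:2]))
```

```text
[[0.552  0.2969 0.006 ]
 [0.5694 0.2307 0.006 ]
 [0.3884 0.181  0.006 ]
 [0.3708 0.2465 0.006 ]] c [0.4701616 0.2387621 0.006    ]
len 0.18789307123936563 yaw 0.2695357342362553 w 0.0684669263808801 0.06780637213928323
(272.5, 200) [0.4772 0.2449 0.05  ]
(272, 268) [0.4122 0.2295 0.05  ]
(275, 140) [0.5284 0.2553 0.052 ]
(275, 112) [0.5508 0.2609 0.05  ]
[[0.5484 0.2939 0.006 ]
 [0.5652 0.2292 0.006 ]
 [0.3886 0.1819 0.006 ]
 [0.373  0.248  0.006 ]] [0.46882203 0.23826939 0.006     ]
0.2587239603039515 0.18210057137448574
```

Request:
step_arm:
  motion:
    - [1, 1, -2, 10, 0]
    - [1, 2, -3, 20, 0]
    - [1, 0, 0, 30, 0]
    - [1, 0, 0, 30, 0]
    - [1, 0, 0, 25, 0]
    - [1, 0, 0, 18, 0]
    - [1, 0, 0, 10, 0]
    - [1, 0, 0, 0, 0]
    - [1, 0, 0, 0, 0]
    - [1, 0, 0, 0, 0]
  grip_force: 50

```text
time_s: 50.75
eef_pos: [0.4858, 0.2474, 0.0522]
tcp_rot: [-0.0, 0.993, 0.122, 0.001]
ft_force: [-0.3, -0.3, 1.0]
width: 0.0851
finger_force: 0.0
```

Run:
```python
from w import *
look('s2');go([.485,.2466,.032],.245)
marks('wrist','scanner_grip',.03);marks('wrist','scanner_nose',.03)
```

```text
tool now [0.4858 0.2473 0.0523] yaw 0.245 t 50.8 shift [-1.   0.5 20.3] turn -0.0 q [-0.56  0.67  0.01  2.13 -0.01  0.34 -1.87] F [-0.5  0.8 -0.3] w 0.0851
scanner_grip 0.71 [281.5 276. ] [0.4772 0.2435 0.03  ]
scanner_nose 0.91 [281.5 128.2] [0.5498 0.2619 0.03  ]
```

Request:
step_arm:
  motion:
    - [1, -1, 1, 8, 0]
    - [1, 0, 0, 8, 0]
    - [1, 0, 0, 4, 0]
    - [1, 0, 0, 0, 0]
    - [-1, 0, 0, 0, 0]
    - [-1, 0, 0, 0, 0]
    - [-1, 0, 0, 0, 0]
    - [-1, 0, 0, 0, 0]
    - [-1, 0, 0, 0, 0]
    - [-1, 0, 0, 0, 0]
  grip_force: 60

```text
time_s: 51.9
eef_pos: [0.4847, 0.246, 0.0317]
tcp_rot: [-0.0, 0.993, 0.122, 0.0]
ft_force: [-0.4, 0.7, 4.4]
width: 0.0352
finger_force: 61.2
```

Request:
step_arm:
  motion:
    - [-1, 0, 0, -5, 0]
    - [-1, 0, 0, -15, 0]
    - [-1, 0, 0, -30, 0]
    - [-1, 0, 0, -40, 0]
    - [-1, 0, 0, -40, 0]
    - [-1, 0, 0, -40, 0]
    - [-1, 0, 0, -30, 0]
    - [-1, 0, 0, 0, 0]
    - [-1, 0, 0, 0, 0]
    - [-1, 0, 0, 0, 0]

```text
time_s: 52.9
eef_pos: [0.483, 0.2449, 0.2301]
tcp_rot: [0.001, 0.993, 0.122, -0.002]
ft_force: [-0.7, 0.2, -2.7]
width: 0.0353
finger_force: 60.7
```

Run:
```python
from w import *
im=look('s3');o=get_obs();go([.56,.235,.23],.09);print(o['width'],o['finger_force'],o['torque'])
zz=o['eef_pos'][2]-.002
marks('wrist','scanner_grip',zz);marks('wrist','scanner_nose',zz);marks('wrist','tag_code',.072)
for r in regions_of('wrist','tag_code')[:2]:
    v,u=np.nonzero(r['pixels']);print(round(r['score'],2),len(u),np.array(r['rect'])*[560,420,560,420])
```

```text
tool now [0.483  0.2449 0.2297] yaw 0.245 t 52.95 shift [72.3 28.3 -0.5] turn 0.155 q [-0.57  0.39  0.02  2.04 -0.01  0.72 -1.87] F [ 0.4  0.4 -2.8] w 0.0354
0.0354218424635399 60.66598892211914 [ 0.02726416  0.00076214 -0.00051881]
scanner_grip 0.73 [278.6 295.3] [0.4755 0.2431 0.2277]
scanner_grip 0.65 [551.7 260.2] [0.524  0.0866 0.2277]
scanner_nose 0.58 [279.9 130.2] [0.548  0.2608 0.2277]
scanner_nose 0.51 [132.1  58.4] [0.5646 0.3268 0.2277]
scanner_nose 0.34 [475.9 221.7] [0.533  0.16   0.2277]
```

Request:
step_arm:
  motion:
    - [-1, 18, 8, 0, 0]
    - [-1, 18, 8, 0, 0]
    - [-1, 17, 7.5, 0, 0]
    - [-1, 0, 0, 0, 0.08]
    - [-1, 0, 0, 0, 0.075]
    - [-1, 0, 0, 0, 0]
    - [-1, 0, 0, 0, 0]
    - [-1, 0, 0, 0, 0]
    - [-1, 0, 0, 0, 0]
    - [-1, 0, 0, 0, 0]

```text
time_s: 54.15
eef_pos: [0.5414, 0.2358, 0.2313]
tcp_rot: [-0.0, 0.999, 0.045, -0.0]
ft_force: [-0.5, -0.5, -2.8]
width: 0.0354
finger_force: 60.4
```

```bash
cat > tag.py <<'E'
from w import *
im=look('g1');go([.54,.235,.23],.09)
marks('wrist','tag_code',.072)
rs=regions_of('wrist','tag_code')
for r in rs[:2]:
    m=r['pixels'];v,u=np.nonzero(m);print(round(r['score'],2),len(u),np.array(r['rect'])*[560,420,560,420])
# brown mask components in the upper part
hsv=cv2.cvtColor(im,cv2.COLOR_RGB2HSV); b=((hsv[...,0]<25)&(hsv[...,1]>90)&(hsv[...,2]>40)).astype(np.uint8)
b=cv2.morphologyEx(b,cv2.MORPH_OPEN,np.ones((3,3)));n,l,s,c=cv2.connectedComponentsWithStats(b)
for i in range(1,n):
    if s[i,4]>200:
        print('brown',s[i],c[i].round(0)); v,u=np.nonzero(l==i)
        if s[i,1]<120: print(cv2.approxPolyDP(cv2.findContours((l==i).astype(np.uint8),0,2)[0][0],3,True)[:,0].tolist())
E
python3 tag.py
```

```text
tool now [0.5415 0.2358 0.2314] yaw 0.09 t 54.2 shift [-1.5  0.7  1.4] turn 0.0 q [-0.54  0.44  0.07  1.94 -0.04  0.76 -1.93] F [-0.7  0.1 -1.9] w 0.0354
tag_code 0.94 [261.6   6.5] [0.7042 0.2647 0.072 ]
0.82 4067 [213.584   0.    317.296  44.184]
brown [ 218    0   95   42 2348] [271.  28.]
[[312, 0], [298, 0], [302, 4], [297, 18], [247, 19], [245, 24], [230, 25], [219, 13], [218, 39], [310, 41]]
brown [233 128  95   6 456] [279. 130.]
brown [  0 138  22  48 861] [  9. 161.]
brown [ 379  195  181   98 9515] [459. 252.]
```

Run:
```python
from w import *
for z in (0,.014):
    a,b=onz('wrist',(218,39),z),onz('wrist',(310,41),z); m=(a+b)/2; d=a-b; print(z,a.round(4),b.round(4),'mid',m.round(4),'yaw',np.arctan2(-d[0],d[1]).round(3),np.hypot(*d[:2]).round(4))
# face's bottom edge behind foot: code pixels dark; face lateral extents
for u in [(261.6,6.5)]: 
    for z in (.065,.072,.08): print(z,onz('wrist',u,z).round(4))
# top-camera crop corners
K=lambda x,y:(160+x/3,120+y/3)
for n,q,z in [('fl',(25,150),0),('fr',(135,142),.014),('br',(132,65),.014),('bl',(22,75),.014),('toplineL',(8,102),.114),('toplineR',(105,95),.114)]: print(n,onz('top',K(*q),z).round(4))
```

```text
0 [0.6858 0.3139 0.    ] [0.691  0.2147 0.    ] mid [0.6884 0.2643 0.    ] yaw 0.053 0.0994
0.014 [0.6831 0.3112 0.014 ] [0.6882 0.2158 0.014 ] mid [0.6857 0.2635 0.014 ] yaw 0.053 0.0955
0.065 [0.7063 0.2652 0.065 ]
0.072 [0.7042 0.2646 0.072 ]
0.08 [0.7018 0.264  0.08  ]
fl [0.6806 0.3146 0.    ]
fr [0.6857 0.2137 0.014 ]
br [0.7547 0.2168 0.014 ]
bl [0.7459 0.3147 0.014 ]
toplineL [0.7051 0.3018 0.114 ]
toplineR [0.7107 0.2227 0.114 ]
```

Request:
step_arm:
  motion:
    - [-1, -1, -6, 15, 0]
    - [-1, -1, -6, 25, 0]
    - [-1, -0.4, -6.7, 30, 0]
    - [-1, 0, 0, 30, 0.028]
    - [-1, 0, 0, 25, 0]
    - [-1, 0, 0, 18, 0]
    - [-1, 0, 0, 10, 0]
    - [-1, 0, 0, 4.7, 0]
    - [-1, 0, 0, 0, 0]
    - [-1, 0, 0, 0, 0]

```text
time_s: 55.3
eef_pos: [0.5382, 0.2545, 0.0744]
tcp_rot: [-0.0, 1.0, 0.031, 0.001]
ft_force: [1.2, -0.1, -1.9]
width: 0.0354
finger_force: 60.5
```

Run:
```python
from w import *
go([.5374,.2542,.0737],.062); look('g2'); z=get_obs()['eef_pos'][2]-.002
marks('wrist','scanner_nose',z);marks('wrist','scanner_grip',z);marks('wrist','tag_code',.072)
read_camera('top')
marks('top','scanner_nose',.072);marks('top','scanner_grip',.072);marks('top','tag_code',.072)
read_camera('scene')
marks('scene','scanner_nose',.072);marks('scene','tag_code',.072)
```

```text
tool now [0.5382 0.2545 0.0744] yaw 0.062 t 55.3 shift [-0.8  0.3  0.7] turn -0.0 q [-0.55  0.67  0.05  2.01 -0.07  0.45 -1.96] F [ 1.2 -0.1 -1.9] w 0.0354
scanner_nose 0.86 [281.9 129.7] [0.6048 0.2573 0.0726]
scanner_grip 0.78 [279.  294.2] [0.5308 0.2537 0.0726]
scanner_grip 0.59 [279.1 126.9] [0.6057 0.2584 0.0726]
scanner_nose 0.61 [184.9 194.3] [0.6093 0.2549 0.072 ]
scanner_grip 0.62 [188.2 226.2] [0.5287 0.2458 0.072 ]
tag_code 0.63 [181.8 159.9] [0.6969 0.2636 0.072 ]
scanner_nose 0.86 [351.5 280.1] [0.6064 0.2593 0.072 ]
tag_code 0.59 [327.1 306.7] [0.7016 0.2597 0.072 ]
```

The nose is ~10 cm from the code and in line with it. Holding still.

Request:
step_arm:
  motion:
    - [-1, 0, 0, 0, 0]
    - [-1, 0, 0, 0, 0]
    - [-1, 0, 0, 0, 0]
    - [-1, 0, 0, 0, 0]
    - [-1, 0, 0, 0, 0]
    - [-1, 0, 0, 0, 0]
    - [-1, 0, 0, 0, 0]
    - [-1, 0, 0, 0, 0]
    - [-1, 0, 0, 0, 0]
    - [-1, 0, 0, 0, 0]

```text
time_s: 56.85
eef_pos: [0.5374, 0.2542, 0.0736]
tcp_rot: [0.0, 1.0, 0.031, -0.0]
ft_force: [0.4, -0.2, -2.7]
width: 0.0355
finger_force: 60.5
```

Request:
step_arm:
  motion:
    - [-1, 0, 0, 0, 0]
    - [-1, 0, 0, 0, 0]
    - [-1, 0, 0, 0, 0]
    - [-1, 0, 0, 0, 0]
    - [-1, 0, 0, 0, 0]
    - [-1, 0, 0, 0, 0]
    - [-1, 0, 0, 0, 0]
    - [-1, 0, 0, 0, 0]
    - [-1, 0, 0, 0, 0]
    - [-1, 0, 0, 0, 0]

```text
time_s: 57.85
eef_pos: [0.5374, 0.2542, 0.0736]
tcp_rot: [-0.0, 1.0, 0.031, -0.0]
ft_force: [-0.7, 0.2, -3.4]
width: 0.0352
finger_force: 60.5
```

Request:
step_arm:
  motion:
    - [-1, 0, 0, 0, 0]
    - [-1, 0, 0, 0, 0]
    - [-1, 0, 0, 0, 0]
    - [-1, 0, 0, 0, 0]
    - [-1, 0, 0, 0, 0]
    - [-1, 0, 0, 0, 0]
    - [-1, 0, 0, 0, 0]
    - [-1, 0, 0, 0, 0]
    - [-1, 0, 0, 0, 0]
    - [-1, 0, 0, 0, 0]

```text
time_s: 58.85
eef_pos: [0.5374, 0.2542, 0.0736]
tcp_rot: [-0.0, 1.0, 0.031, -0.0]
ft_force: [0.3, -0.4, -2.3]
width: 0.0351
finger_force: 60.5
```

Run:
```python
from w import *
go([.4815,.2425,.12],.255)
```

```text
tool now [0.5374 0.2542 0.0736] yaw 0.062 t 58.85 shift [-56.5   8.2 -46.4] turn -0.193 q [-0.55  0.67  0.05  2.02 -0.07  0.45 -1.96] F [ 0.3 -0.4 -2.3] w 0.0351
```

Request:
step_arm:
  motion:
    - [-1, -5, 0, -15, 0]
    - [-1, -15, 2, -20, 0]
    - [-1, -20, 3, -11.4, 0]
    - [-1, -18, 3.6, 0, 0]
    - [-1, 0, 0, 0, -0.1]
    - [-1, 0, 0, 0, -0.096]
    - [-1, 0, 0, 0, 0]
    - [-1, 0, 0, 0, 0]
    - [-1, 0, 0, 0, 0]
    - [-1, 0, 0, 0, 0]

```text
time_s: 59.85
eef_pos: [0.4801, 0.2421, 0.1201]
tcp_rot: [0.0, 0.992, 0.128, 0.0]
ft_force: [1.1, 0.0, -2.1]
width: 0.0351
finger_force: 60.6
```

Run:
```python
from w import *
go([.480,.242,.033],.258)
```

```text
tool now [0.4801 0.2421 0.1201] yaw 0.257 t 59.85 shift [-0.1  0.  87.1] turn -0.001 q [-0.55  0.55  0.    2.12 -0.    0.47 -1.86] F [ 1.1  0.  -2.1] w 0.0351
```

Request:
step_arm:
  motion:
    - [-1, 0, 0, 10, 0]
    - [-1, 0, 0, 20, 0]
    - [-1, 0, 0, 20, 0]
    - [-1, 0, 0, 15, 0]
    - [-1, 0, 0, 10, 0]
    - [-1, 0, 0, 6, 0]
    - [-1, 0, 0, 3, 0]
    - [-1, 0, 0, 2, 0]
    - [-1, 0, 0, 1.5, 0]
    - [-1, 0, 0, 0, 0]

```text
time_s: 60.85
eef_pos: [0.4803, 0.2422, 0.0328]
tcp_rot: [-0.0, 0.992, 0.129, 0.0]
ft_force: [0.2, 0.5, -2.7]
width: 0.0353
finger_force: 60.6
```

Request:
step_arm:
  motion:
    - [-1, 0, 0, 0.6, 0]
    - [-1, 0, 0, 0.5, 0]
    - [-1, 0, 0, 0, 0]
    - [0.3, 0, 0, 0, 0]
    - [0.3, 0, 0, 0, 0]
    - [0.3, 0, 0, 0, 0]
    - [0.6, 0, 0, 0, 0]
    - [0.6, 0, 0, -10, 0]
    - [0.6, 0, 0, -30, 0]
    - [1, 0, 0, -40, 0]

```text
time_s: 61.85
eef_pos: [0.4789, 0.2414, 0.1114]
tcp_rot: [0.001, 0.992, 0.129, -0.002]
ft_force: [1.1, 0.5, -0.1]
width: 0.0807
finger_force: 0.0
```

Request:
step_arm:
  motion:
    - [1, 0, 0, -40, 0]
    - [1, 0, 20, -20, 0]
    - [1, 0, 40, -10, 0]
    - [1, 0, 45, 0, 0]
    - [1, 0, 45, 0, 0]
    - [1, 0, 20, 0, 0]
    - [1, 0, 0, 0, 0]
    - [1, 0, 0, 0, 0]
    - [1, 0, 0, 0, 0]
    - [1, 0, 0, 0, 0]

```text
time_s: 62.85
eef_pos: [0.523, 0.0796, 0.1815]
tcp_rot: [-0.0, 0.991, 0.13, -0.0]
ft_force: [-0.3, -0.7, -1.1]
width: 0.0853
finger_force: 0.0
```

Run:
```python
from w import *
im=look('e1');go([.5,.05,.2],.105)
marks('wrist','scanner_grip',.03);marks('wrist','scanner_nose',.03);marks('wrist','pad',0);marks('wrist','divider_knob',.045);marks('wrist','divider_plate',.038);marks('wrist','tin1_mid',.043)
cs=cv2.HoughCircles(cv2.medianBlur(cv2.cvtColor(im,cv2.COLOR_RGB2GRAY),5),cv2.HOUGH_GRADIENT,1.5,40,param1=80,param2=32,minRadius=24,maxRadius=44)
if cs is not None:
    for q in cs[0]: print('circle',q.round(1),tr(onz('wrist',q[:2],.078)))
im=read_camera('top'); cv2.imwrite('pics/etop.png',im[:,:,::-1])
for r in regions_of('top','tin1_mid'): 
    v,u=np.nonzero(r['pixels']);print(round(r['score'],2),len(u),tr(onz('top',(u.mean(),v.mean()),.078)))
marks('top','scanner_grip',.03);marks('top','scanner_nose',.03);marks('top','divider_knob',.045);marks('top','carafe',0);marks('top','tumbler',0)
```

```text
tool now [0.523  0.0794 0.1814] yaw 0.261 t 62.9 shift [-29.8  22.4 -18.6] turn 0.156 q [-0.24  0.44 -0.    2.1  -0.    0.59 -1.55] F [ 0.  -0.4 -0.9] w 0.0852
scanner_grip 0.71 [104.9 201.5] [0.4709 0.2416 0.03  ]
scanner_grip 0.55 [413.  242.9] [ 0.5077 -0.0634  0.03  ]
scanner_nose 0.92 [ 97.8 121.1] [0.5476 0.2597 0.03  ]
pad 0.65 [119.1 197.7] [0.4665 0.2391 0.    ]
divider_knob 0.72 [435.8 219.8] [ 0.54   -0.0695  0.045 ]
divider_plate 0.94 [405.7 286.7] [ 0.4626 -0.0733  0.038 ]
tin1_mid 0.75 [436.1 288.5] [ 0.4693 -0.1072  0.043 ]
tin1_mid 0.35 [ 1.1 74.5] [0.5798 0.3919 0.043 ]
circle [480.8 126.8  36.3] [169.3  -9.4]
circle [440.2 120.8  28. ] [164.6  29.6]
circle [26.2 80.2 33. ] [157.4 370.8]
circle [284.2 252.8  39.8] [ 41.9 129.8]
circle [431.2 281.2  26.2] [30.2 -4.8]
circle [104.2 137.2  36.4] [113.5 281.6]
circle [482.2 284.2  28.2] [ 30.4 -66.3]
0.71 524 [  0.9 -36.2]
scanner_grip 0.63 [194.7 244.5] [0.4814 0.2365 0.03  ]
scanner_grip 0.32 [119.1 254.3] [0.4561 0.4332 0.03  ]
scanner_nose 0.84 [185.2 218.7] [0.5486 0.262  0.03  ]
divider_knob 0.69 [312.5 236.5] [ 0.502  -0.0692  0.045 ]
divider_knob 0.63 [311.3 223.2] [ 0.5363 -0.0664  0.045 ]
carafe 0.58 [307.2 246.9] [ 0.4737 -0.0585  0.    ]
carafe 0.56 [121.2 210.5] [0.5715 0.4399 0.    ]
tumbler 0.97 [119.8 254.6] [0.4538 0.4417 0.    ]
tumbler 0.52 [312.2 237.3] [ 0.4992 -0.0719  0.    ]
tumbler 0.42 [195.5 245.7] [0.4772 0.2398 0.    ]
tumbler 0.4 [352.6 245.7] [ 0.4768 -0.1795  0.    ]
```

Run:
```python
from w import *
im=cv2.imread('pics/etop.png'); s=2; g=cv2.resize(im,None,fx=3,fy=3,interpolation=cv2.INTER_CUBIC)
hsv=cv2.cvtColor(im,cv2.COLOR_BGR2HSV); m=((hsv[...,1]<45)&(hsv[...,2]>85)&(hsv[...,2]<190)).astype(np.uint8); m[:, :300]=0; m[:,380:]=0; m[:225]=0; m[290:]=0
n,l,st,c=cv2.connectedComponentsWithStats(cv2.morphologyEx(m,cv2.MORPH_OPEN,np.ones((3,3))))
for i in range(1,n):
    if st[i,4]>80: print(st[i],tr(onz('top',c[i],.078)))
```

```text
[346 237  22  23 410] [   0.7 -108.1]
[318 240  23  23 422] [ -0.2 -38.6]
```

```bash
python3 -c "
from cell import *
print(sign_off())"
```

```text
the job is handed in; nothing more can be done
None
```

The job is handed in: both grey tins (only two were on the table) stand upright in the tray with the divider down in the two-tin notch, the bar code was scanned from about 10 cm and held for over three seconds, and the scanner is back on its pad. The last measurements agreed with that, and I never reached for the carafe, tumbler, books or look-alike tins.

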